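Stand the last wine-sample carton in the rack, bottle base down

ROBOT

A 6-joint arm with a two-finger parallel gripper is mounted at the origin on a cart in front of the work surface, level with it; the furniture and walls round the work are solid. World frame = base frame: x ahead of the robot, y to its left, z up, the work surface at z = 0. Lengths are in m, angles in degrees, forces in N, time in s.
With the tool pointing down it reaches from about 0.4 to 0.825 m from the base axis. Payload 7 kg.
Tool frame: the origin (TCP) lies on the centre line of the jaws, within the pads' length; the fingertips stand 19 mm ahead of it and the grasp point (between the pads) is the TCP (r.tip_extent is the distance from the TCP to the fingertips, in m); z points along the fingers, y is the line along which they close (so a half turn about z gives the same grasp; the last joint's range is limited). The gripper opens to 88 mm and grips with 3 to 60 N. Pads are 19 mm wide; open, the fingers measure 130 mm over their backs; the gripper's body (78 mm by 193 mm) begins 47 mm behind the grasp point.
Start: joints at [-46.977, 20.546, 0.682, 0, -70.136, -16.507], TCP at [0.301, -0.604, 0.246] pointing down, gripper open.
Joint ranges: [-176.03, 176.03], [-82.01, 121.73], [-58.28, 71.71], [-173.87, 95.51], [-174.79, -0.11], [-173.66, 173.66]. Speed limits (degrees/s): [136.94, 136.94, 172.46, 180, 180, 180].

INTERFACE

Orientations are given as [roll, pitch, yaw] about the fixed x, y, z axes, in that order (R = Rz(yaw) Ry(pitch) Rx(roll)).
In Python, from plant import r gives the robot as it stands. The module is installed in compiled form; this text tells all that it offers.
- The arm moves only by the tool jog_arm, never from a script. Its argument "deltas" is a list that holds one entry, the list of rows, each a list of 5 numbers: the opening, from -1 (shut) to 1 (fully open), then the shift along the world's x, y, z in cm, then the turn about the world's z in rad. In form: [[[claw, dx, dy, dz, turn], ...]]. A call has 1 to 8 rows; each row shifts and turns the commanded pose from where the row before left it; what a row does not reach is not made up. A row lasts 1/8 s, in which the tool goes at most 62.5 mm and 10.7 degrees, less where a joint would pass 70% of its speed; a pose out of reach is approached as far as the arm can. A call with a gripper value outside its range is refused whole. The fingers move at their own pace and stop on an object; "force" is the grip in N (left out, the last holds). Time passes only in rows, so rows that do not move let the fingers close. It gives the time, the measured TCP pose, the force, the opening and the grip force at its end, in the units of the state.
- r.get_state(): the state, without advancing time (a new reading comes with each control period).
- r.capture(name): name is "scene" or "top" or "wrist"; returns the picture (480x640x3 uint8, blue, green, red); there is no depth.
- r.camera_info(name): a dict with "fx", "fy", "cx", "cy" (pixels), "view" (4x4, takes a point from world to camera coordinates). Camera axes: x right, y up, looking along -z (the intrinsics and any distortion apply to the point x, -y, -z); pixel columns grow to the right and rows downward; lengths in m; the calibration is good to about 2 mm. A picture is of the moment at which its call begins: read the wrist's pose just before it. camera_info takes no time and is no camera call; for the wrist camera it gives the pose at the moment of the call.
- r.close_job(): hands the job in; it is judged then, once.
The state is a dict: "time_s": time; "joints": joint angles; "qd": joint speeds; "joint_torque": joint torques, N m; "tcp_pos": TCP position; "eef_rot": TCP orientation; "contact_force": force on the tool from outside, world axes, zero at the start; "moment": the same for the moment, N m; "gripper_width": finger opening in m; "gripper_force": force on a finger pad.
Only numpy, scipy, OpenCV 4.12 (cv2) and the standard library are available. Lean on these libraries where they do the work, as an engineer would, in place of code of your own. Each camera call takes 0.05 s, during which the arm holds its last target. There are 200 camera calls.

TASK

One wine-sample carton still lies on the bench and has to stand with the two others, in the empty bay of the sample rack, with the bottle inside it base down. The ends look alike, but the base is the heavy end: pinch the carton and lift it clear of the bench to find out which end is heavy, press that end on the bench so that the carton swings upright in your fingers, and then lower it into the empty bay under the top board until it stands on the bay's floor before you let go. Do not knock or shift the other cartons, the bottles or the glasses.

Things in the scene. Friction and masses are not known exactly. Their poses are not given: they have to be found in the camera images.
- sample_carton: The sample carton lying on the bench: cream board, orange band near each end, 190 x 52 x 52 mm, about 0.65 kg. Origin at its centre, x along its length, y and z across. Both ends look alike; the bottle's base, the heavy end, is at +x in some starts and at -x in others, with the centre of mass about 36 mm from the centre: only lifting tells.
- carton_grip (a point): Middle of the same carton, axes as the carton's. Its long sides are slippery (friction about 0.27), its ends bite on the bench (about 0.8). Pinched here at 20 N it turns in the fingers as it is lifted, heavy end down; at 30 N it keeps its angle in the air but still turns when an end pressed on the bench drives it (leaning up to 40 degrees from upright); at 60 N it hardly turns.
- sample_rack: Steel rack fixed to the bench, 390 mm wide. Origin on the bench below the middle bay; x to its back, away from the robot, y along the row of bays, z up. Tray floor 8 mm above the bench. Three bays, square cups 64 x 64 mm inside, centred at x = 0, y = -110, 0, +110 mm; cup walls 3 mm thick, tops 30 mm above the bench. Bays are open to the front (-x).
- board_edge (a point): Middle of the lower front edge of the rack's wooden top board, which roofs more than half of each bay: 20 mm in front of the bay centres, 255 mm above the bench. The board is 394 mm wide, 12 mm thick, 115 mm deep; rods carry it at y = -187 and +187 mm; small jars on it reach 372 mm above the bench. Axes as the rack's.
- free_bay: The empty bay of the rack, one of the three: origin at the centre of its floor, 8 mm above the bench, axes parallel to the rack's.
- racked_carton_a: A carton like the first, standing upright in one of the other bays; origin at its centre (103 mm above the bench), x axis along its length (vertical). Leave it standing.
- racked_carton_b: The other standing carton, same size; origin at its centre, x axis along its length (vertical). Leave it standing.
- bench: The worktable; its grey top is the plane z = 0. Fixed on it: a corkscrew and corks (up to 23 mm high) nearer than x = 0.36; a second wine bottle, 341 mm high, at [0.67, -0.46]; a second glass, 202 mm high, at [0.345, -0.52]; a tall open carton beyond y = -0.54; a food processor beyond y = 0.44.
- wine_bottle_1: Dark wine bottle standing behind the loose carton, 70 mm across, 333 mm high; origin at the centre of its underside, z up. Leave alone.
- tasting_glass: Stemmed wine glass, 81 mm across, 202 mm high, right of the loose carton; origin at the centre of its foot, z up. Leave alone.
- vinegar_bottle: Clear vinegar bottle with a yellow cap, 64 mm across, 230 mm high, standing between the loose carton and the rack; origin at the centre of its underside, z up. Leave alone.
There are look-alikes about, which are no part of the job. What is shaped like the sample_carton but blue is not meant.

How it is judged (in metres and radians):
On the way, in this order (a step that is already met when the one before it is completed fails the run):
1. the carton is lifted clear of the bench, held in the fingers (contact force between the fingers and sample_carton above 1 N and height (world z) of sample_carton above 0.034 m and contact force between sample_carton and bench below 0.01 N), for 0.2 s.
2. it stands upright in the fingers with its heavy end pressed on the bench (contact force between the fingers and sample_carton above 1 N and contact force between sample_carton and bench above 1 N and angle between the x axis of sample_carton and the z axis of sample_rack, either way round below 0.14 rad and height (world z) of bottle_base_c0 below 0.065 m), for 0.1 s.
3. it stands on the floor of the empty bay, upright and heavy end down, with the fingers still holding it (contact force between the fingers and sample_carton above 0.5 N and horizontal distance between sample_carton and free_bay below 0.012 m and z of sample_carton in the frame of free_bay between 0.09 and 0.099 m and angle between the x axis of sample_carton and the z axis of sample_rack, either way round below 0.14 rad and z of bottle_base_c0 in the frame of free_bay below 0.07 m), for 0.1 s.
At the end, for the whole second after the job is handed in: The carton stands at rest in the bay that was empty: within 12 mm of its centre, upright within 5 degrees, on its floor (carton centre 90 to 99 mm above it), heavy end down; the two other cartons still stand upright within 15 mm of where they were (horizontal distance between sample_carton and free_bay below 0.012 m and z of sample_carton in the frame of free_bay between 0.09 and 0.099 m and angle between the x axis of sample_carton and the z axis of sample_rack, either way round below 0.09 rad and z of bottle_base_c0 in the frame of free_bay below 0.07 m and linear speed of sample_carton below 0.02 m/s and distance of each of racked_carton_a, racked_carton_b from where it was at the start of the episode below 0.015 m and angle between the x axis of each of racked_carton_a, racked_carton_b and the z axis of sample_rack, either way round below 0.15 rad); the robot touches nothing.
It fails at once if a racked carton is shifted by more than 15 mm or tipped (not (distance of each of racked_carton_a, racked_carton_b from where it was at the start of the episode below 0.015 m and angle between the x axis of each of racked_carton_a, racked_carton_b and the z axis of sample_rack, either way round below 0.15 rad)).
It fails at once if a bottle or glass is shifted by more than 20 mm or tipped by more than 15 degrees (distance of any of wine_bottle_1, tasting_glass, vinegar_bottle from where it was at the start of the episode above 0.02 m or angle between any of wine_bottle_1, tasting_glass, vinegar_bottle's own z axis and vertical above 0.26 rad).
It also fails if it takes over 54 s, if anything falls off the work surface, if the arm or the gripper's body presses on something with over 40 N, if the wrist force passes 120 N, or if a joint passes its speed limit or range.

## Working session

There is one attempt and no reset: what is moved stays moved. The work goes in short steps, Python scripts to look and compute and a tool call to move; the robot and the scene stay as the last step left them, time stands still between calls to the robot, and variables do not carry over. Pictures are saved under pics/ and viewed, at most 10 in all, crops included, and the job is handed in when it is done.

Besides the shell and the picture viewer there is one more tool, called after "Request:" as name(argument=value, ...) on one line, values as JSON. jog_arm: Moves the arm, as the interface text tells. Its arguments: {"type":"object","properties":{"deltas":{"type":"array"},"force":{"type":"number"}},"required":["deltas"]}

```bash
mkdir -p pics
python3 - <<'E'
from plant import r
import cv2
s=r.get_state();print({k:s[k] for k in('time_s','tcp_pos','eef_rot','contact_force','gripper_width')})
for n in("scene","top"):
    cv2.imwrite(f"pics/{n}0.png",r.capture(n)); i=r.camera_info(n); print(n,{k:(v if not hasattr(v,'tolist') else v.tolist()) for k,v in i.items()})
E
```

```text
{'time_s': 0.0, 'tcp_pos': array([ 0.30115897, -0.60358685,  0.24460821]), 'eef_rot': array([ 1.79905005e+02, -6.43850220e-03, -1.53486670e+02]), 'contact_force': array([-0.08096393,  0.43489654, -0.5575336 ]), 'gripper_width': 0.08762045283791042}
scene {'fx': 497.55211301183664, 'fy': 497.55211301183664, 'cx': 318.5837324934591, 'cy': 242.2028706279595, 'view': [[0.5345446562534542, -0.8449897887892562, -0.01594576159250112, -0.3357629701212433], [0.641144960739729, 0.3931542961702452, 0.6590620901864483, -0.08396269466646007], [-0.5506315917098545, -0.36252166313858725, 0.7519194730596521, -1.5788786260886922], [0.0, 0.0, 0.0, 1.0]]}
top {'fx': 613.4892597363375, 'fy': 613.4892597363375, 'cx': 322.16663563164263, 'cy': 237.87975053761164, 'view': [[-0.29793400552048344, -0.9545862994237201, -0.0005703569477094759, 0.0397411439975395], [0.8646406172173041, -0.27011433577096033, 0.4235975078645911, -0.3430829917292963], [-0.4045144390656533, 0.1257109484632904, 0.9058503331256548, -1.7756885893601182], [0.0, 0.0, 0.0, 1.0]]}
```

View pics/scene0.png

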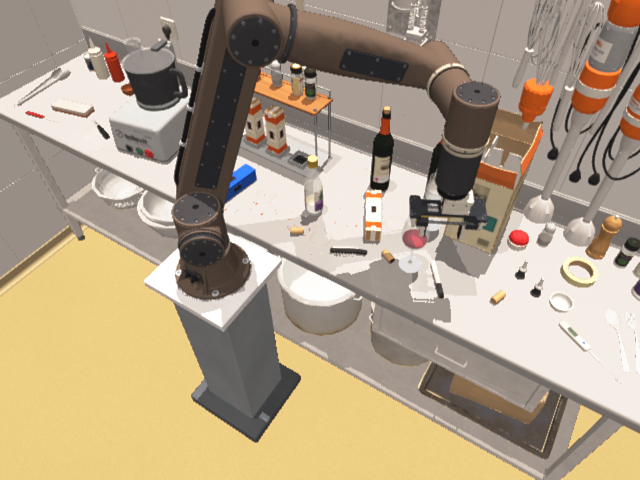

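View pics/top0.png

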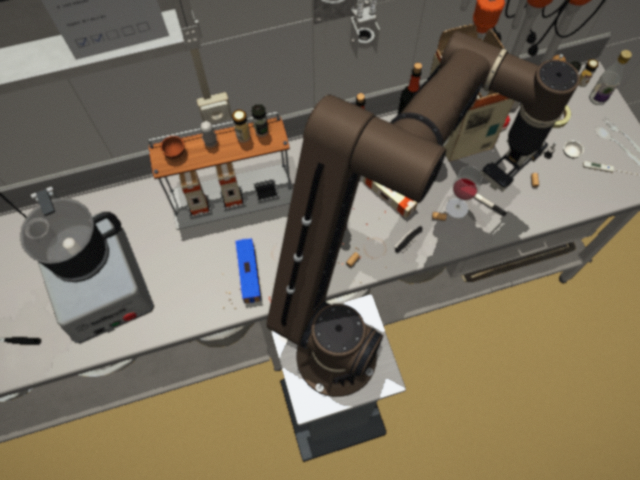

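The scene view shows the loose cream carton at about (373,215), with a blue look-alike at (238,183). Two cartons are racked at (255,122) and (276,130), and the empty right-hand bay is at about (300,158). The vinegar bottle is at (313,195), the wine bottle at (381,160) and the glass at (412,250). In the top view the arm partly hides the carton, at (395,195). I choose the cream carton with orange bands lying on the bench, and check it in a close crop.

Run:
```python
import cv2,numpy as np
a=cv2.imread("pics/scene0.png");b=cv2.imread("pics/top0.png")
c1=cv2.resize(a[145:285,340:450],None,fx=4,fy=4,interpolation=cv2.INTER_CUBIC) #440x560
c2=cv2.resize(a[80:220,225:335],None,fx=3.2,fy=4,interpolation=cv2.INTER_CUBIC)
cv2.imwrite("pics/c1.png",np.hstack([c1,c2[:, :352]]))
cv2.imwrite("pics/c2.png",cv2.resize(b[110:250,140:300],None,fx=4,fy=4,interpolation=cv2.INTER_CUBIC))
```

```text
(no output)
```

View pics/c1.png

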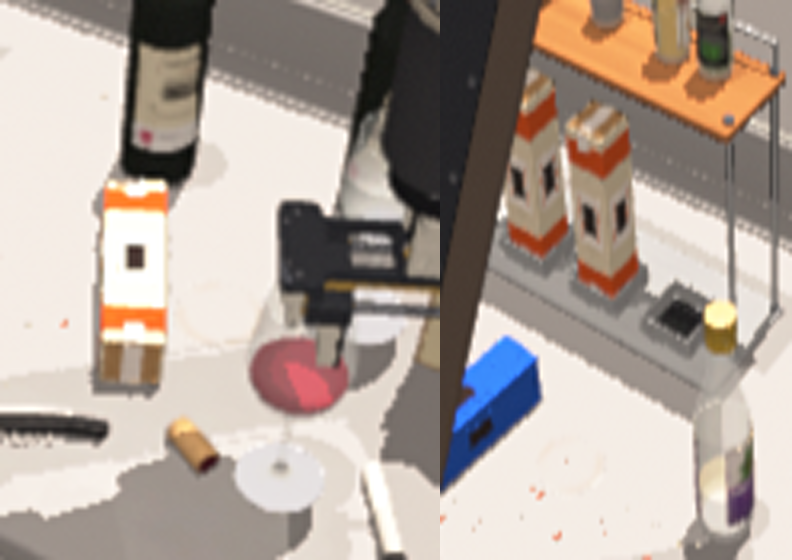

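View pics/c2.png

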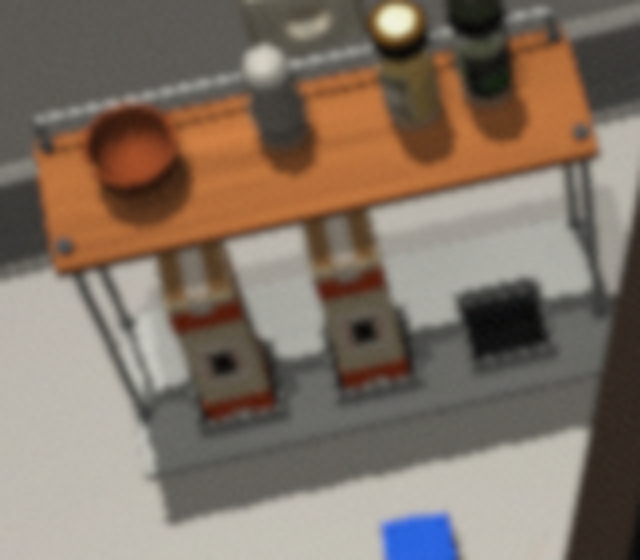

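The left crop shows the chosen carton: cream board, orange bands at both ends, lying roughly along the view with its near end at crop (130,365). The wine bottle stands behind its far end. In the right crop and the top crop the empty bay is the right-hand (-y) one, its cup at top-crop (505,325), and the board's front edge runs from (60,270) to (597,157).

```bash
cat > h.py <<'E'
import numpy as np
from scipy.optimize import least_squares
from plant import r
I={n:r.camera_info(n) for n in("scene","top")}
def proj(p,i):
    c=np.asarray(i["view"])@np.append(p,1); return np.array([i["cx"]+i["fx"]*c[0]/-c[2], i["cy"]-i["fy"]*c[1]/-c[2]])
def ray(px,z,i):
    V=np.asarray(i["view"]);R=V[:3,:3];o=-R.T@V[:3,3]
    d=R.T@np.array([(px[0]-i["cx"])/i["fx"],-(px[1]-i["cy"])/i["fy"],-1]); return o+d*(z-o[2])/d[2]
def fit(obs,x0):  # obs: (info, local point, pixel); pose x,y,yaw
    def P(q,l): c,s=np.cos(q[2]),np.sin(q[2]); return np.array([q[0]+c*l[0]-s*l[1],q[1]+s*l[0]+c*l[1],l[2]])
    f=lambda q:np.concatenate([proj(P(q,l),i)-px for i,l,px in obs])
    o=least_squares(f,x0,loss='soft_l1'); return o.x,f(o.x).reshape(-1,2)
E
python3 - <<'E'
from h import *
S,T=I["scene"],I["top"]
sc=lambda x,y:np.array([340+x/4-.4,145+y/4-.4])
rc=lambda x,y:np.array([225+(x-440)/3.2-.4,80+y/4-.4])
tc=lambda x,y:np.array([140+x/4-.4,110+y/4-.4])
h=.095;w=.026
for p,z in[((106,182),.052),((167,182),.052),((103,345),.052),((160,345),.052),((102,383),0),((158,383),0)]: print("carton",ray(sc(*p),z,S).round(3))
print("board",ray(tc(60,271),.255,T).round(3),ray(tc(597,157),.255,T).round(3))
# rack fit
o=[(T,(-.02,.197,.255),tc(60,271)),(T,(-.02,-.197,.255),tc(597,157)),(T,(.095,.197,.267),tc(37,150)),(T,(.095,-.197,.267),tc(566,37)),(S,(-.02,-.197,.255),rc(727,138)),
 (T,(-.035,-.145,.03),tc(556,352)),(T,(-.035,-.075,.03),tc(476,366))]
q,e=fit(o,[.7,.2,.2]);print("rack",q.round(4),np.degrees(q[2]));print(e.round(1))
c,s=np.cos(q[2]),np.sin(q[2]);print("bay",q[:2]+[s*.11,-c*.11])
print("bottle base",ray(sc(157,175),0,S).round(3),"glass",ray(sc(281,478),0,S).round(3),"vin",ray(rc(725,530),0,S).round(3),"vin cap",ray(rc(720,312),.228,S).round(3), "vin top", )
E
```

```text
carton [ 0.522 -0.264  0.052]
carton [ 0.55  -0.309  0.052]
carton [ 0.352 -0.354  0.052]
carton [ 0.376 -0.393  0.052]
carton [ 0.357 -0.354  0.   ]
carton [ 0.382 -0.393  0.   ]
board [0.581 0.357 0.255] [ 0.56  -0.032  0.255]
rack [ 0.5826  0.1609 -0.0458] -2.621409901198969
[[-0.1  3. ]
 [ 1.5  1.5]
 [-1.1 -2.3]
 [-0.  -2.7]
 [ 0.   2.1]
 [ 0.4 -1.1]
 [-1.   0.3]]
bay [0.57758133 0.05104384]
bottle base [ 0.605 -0.274  0.   ] glass [ 0.343 -0.523  0.   ] vin [ 0.379 -0.137  0.   ] vin cap [ 0.394 -0.128  0.228] vin top
```

The tool always points down and the board roofs the bay, so the tool will probably have to lean. First I'll raise the arm to clear the view and see how it behaves at the limit of its reach.

Request:
jog_arm(deltas=[[[1,0,0,6,0],[1,0,0,6,0],[1,0,0,6,0],[1,0,0,6,0],[1,0,0,6,0],[1,0,0,6,0],[1,0,0,6,0],[1,0,0,6,0]]])

```text
time_s: 1.1
tcp_pos: [0.2948, -0.5895, 0.6863]
eef_rot: [-179.2, -0.4, -153.5]
contact_force: [-11.0, -34.3, 37.6]
gripper_width: 0.0876
gripper_force: 0.0
```

Request:
jog_arm(deltas=[[[1,0,0,6,0],[1,0,0,6,0],[1,0,0,6,0],[1,0,0,6,0]]])

```text
time_s: 1.6
tcp_pos: [0.2519, -0.5044, 0.7843]
eef_rot: [-172.2, -1.6, -153.6]
contact_force: [-0.5, 0.4, 0.8]
gripper_width: 0.0879
gripper_force: 0.0
```

Run:
```python
from h import *
s=r.get_state();print({k:np.round(s[k],3) for k in('time_s','joints','tcp_pos','eef_rot','contact_force')})
```

```text
{'time_s': np.float64(1.6), 'joints': array([ -40.656,   20.118,   71.678,    6.28 , -134.811,  -18.148]), 'tcp_pos': array([ 0.252, -0.504,  0.784]), 'eef_rot': array([-172.217,   -1.559, -153.601]), 'contact_force': array([-0.546,  0.395,  0.782])}
```

Request:
jog_arm(deltas=[[[1,0,0,-5,-0.18],[1,0,0,-5,-0.18],[1,0,0,0,-0.18],[1,0,0,0,-0.18],[1,0,0,0,-0.18],[1,0,0,0,-0.18],[1,0,0,0,-0.18],[1,0,0,0,-0.18]]])

```text
time_s: 2.6
tcp_pos: [0.2543, -0.5065, 0.6997]
eef_rot: [-172.4, -1.5, 126.4]
contact_force: [1.1, -0.4, 0.6]
gripper_width: 0.0876
gripper_force: 0.0
```

```bash
cat >> h.py <<'E'
from scipy.spatial.transform import Rotation as Ro
def st():
    s=r.get_state();R=Ro.from_euler('xyz',s['eef_rot'],degrees=True).as_matrix();z=R[:,2]
    print("t",round(float(s['time_s']),2),"tcp",np.round(s['tcp_pos'],4),"rot",np.round(s['eef_rot'],1),"tilt",np.degrees(np.arccos(-z[2])).round(1),"bearing",np.degrees(np.arctan2(z[1],z[0])).round(1),"yaxis",R[:,1].round(3),"J",np.round(s['joints'],1),"F",np.round(s['contact_force'],1),"M",np.round(s['moment'],2),"w",round(float(s['gripper_width']),4),"gf",np.round(s['gripper_force'],1))
    return s
E
python3 -c "from h import *;st()"
```

```text
t 2.6 tcp [ 0.2543 -0.5065  0.6997] rot [-172.4   -1.5  126.4] tilt 7.7 bearing -154.7 yaxis [ 0.795  0.591 -0.132] J [ -39.1   16.    49.2    8.6 -126.3  -99.5] F [ 1.1 -0.4  0.6] M [ 0.08 -0.44 -0.01] w 0.0876 gf 0.0
```

Request:
jog_arm(deltas=[[[1,-1,2,-3,0.175],[1,-1,2,-3,0.175],[1,-1,2,-3,0.175],[1,-1,2,-3,0.175],[1,-1,2,-3,0.175],[1,-1,2,-3,0.175],[1,-1,2,-3,0.175],[1,-1,2,-3,0.175]]])

```text
time_s: 3.6
tcp_pos: [0.1737, -0.3463, 0.4584]
eef_rot: [-172.3, -1.6, -152.7]
contact_force: [0.9, -0.3, -0.3]
gripper_width: 0.0874
gripper_force: 0.0
```

```bash
python3 -c "from h import *;st()"
```

```text
t 3.6 tcp [ 0.1737 -0.3463  0.4584] rot [-172.3   -1.6 -152.7] tilt 7.8 bearing -74.1 yaxis [-0.458  0.879 -0.133] J [-27.6 -17.5 -14.7   5.7 -87.4 -34.9] F [ 0.9 -0.3 -0.3] M [0.45 0.13 0.05] w 0.0874 gf 0.0
```

Request:
jog_arm(deltas=[[[1,-1.5,2.5,0,0],[1,-1.5,2.5,0,0],[1,-1.5,2.5,0,0],[1,-1.5,2.5,0,0]]])

```text
time_s: 4.1
tcp_pos: [0.1131, -0.2471, 0.459]
eef_rot: [-172.4, -1.5, -153.1]
contact_force: [1.3, 2.2, 1.0]
gripper_width: 0.0875
gripper_force: 0.0
```

```bash
python3 -c "from h import *;st()"
```

```text
t 4.1 tcp [ 0.1131 -0.2471  0.459 ] rot [-172.4   -1.5 -153.1] tilt 7.8 bearing -74.3 yaxis [-0.451  0.883 -0.133] J [ -5.3 -33.5 -22.3   7.4 -98.3 -56.5] F [1.3 2.2 1. ] M [ 0.66  0.   -0.02] w 0.0875 gf 0.0
```

Request:
jog_arm(deltas=[[[1,1.7,-3.2,3.5,-0.179],[1,1.7,-3.2,3.5,-0.179],[1,1.7,-3.2,3.5,-0.179],[1,1.7,-3.2,3.5,-0.179],[1,1.7,-3.2,3.5,-0.179],[1,1.7,-3.2,3.5,-0.179],[1,1.7,-3.2,3.5,-0.179],[1,1.7,-3.2,3.5,-0.179]]])

```text
time_s: 5.1
tcp_pos: [0.2474, -0.4967, 0.7345]
eef_rot: [-172.4, -1.5, 127.1]
contact_force: [1.4, -0.2, 3.4]
gripper_width: 0.0876
gripper_force: 0.0
```

Request:
jog_arm(deltas=[[[1,0,0,3,-0.179],[1,0,0,3,-0.179],[1,0,0,6,0],[1,0,0,6,0]]])

```text
time_s: 5.6
tcp_pos: [0.2124, -0.4426, 0.8062]
eef_rot: [-171.5, 2.6, 107.5]
contact_force: [-0.5, -0.7, 0.4]
gripper_width: 0.0879
gripper_force: 0.0
```

```bash
python3 -c "from h import *;st()"
```

```text
t 5.6 tcp [ 0.2124 -0.4426  0.8062] rot [-171.5    2.6  107.5] tilt 8.9 bearing -145.3 yaxis [ 0.945  0.292 -0.147] J [ -35.4   19.6   71.7   14.4 -144.3 -115.7] F [-0.5 -0.7  0.4] M [ 0.27 -0.37 -0.02] w 0.0879 gf 0.0
```

Request:
jog_arm(deltas=[[[1,2,-4,4,0],[1,2,-4,4,0],[1,2,-4,4,0],[1,2,-4,4,0]]])

```text
time_s: 6.1
tcp_pos: [0.2417, -0.5208, 0.7938]
eef_rot: [-169.9, 9.6, 108.7]
contact_force: [1.2, -0.3, 0.0]
gripper_width: 0.0874
gripper_force: 0.0
```

```bash
python3 -c "from h import *;st()"
```

```text
t 6.1 tcp [ 0.2417 -0.5208  0.7938] rot [-169.9    9.6  108.7] tilt 13.9 bearing -118.0 yaxis [ 0.942  0.288 -0.173] J [ -37.5   23.1   71.7   19.5 -134.6 -110.4] F [ 1.2 -0.3  0. ] M [ 0.58 -0.41 -0.04] w 0.0874 gf 0.0
```

Request:
jog_arm(deltas=[[[1,2,-4,4,-0.16],[1,2,-4,4,-0.16],[1,2,-4,4,-0.16],[1,2,-4,4,-0.16],[1,2,-4,4,0],[1,2,-4,4,0],[1,2,-4,4,0],[1,2,-4,4,0]]])

```text
time_s: 7.1
tcp_pos: [0.2745, -0.649, 0.7717]
eef_rot: [-174.0, 26.0, 74.7]
contact_force: [0.4, -0.4, -0.2]
gripper_width: 0.0877
gripper_force: 0.0
```

```bash
python3 -c "from h import *;st()"
```

```text
t 7.1 tcp [ 0.2745 -0.649   0.7717] rot [-174.    26.    74.7] tilt 26.7 bearing -118.8 yaxis [ 0.947 -0.307 -0.094] J [ -39.8   30.9   71.7   31.  -121.2 -138.3] F [ 0.4 -0.4 -0.2] M [ 1.25 -0.73  0.03] w 0.0877 gf 0.0
```

Request:
jog_arm(deltas=[[[1,2,-4,4,-0.17],[1,2,-4,4,-0.17],[1,2,-4,4,0],[1,2,-4,4,0],[1,2,-4,4,0]]])

```text
time_s: 7.72
tcp_pos: [0.2831, -0.7193, 0.769]
eef_rot: [178.7, 36.0, 55.7]
contact_force: [0.4, -0.2, 0.1]
gripper_width: 0.0877
gripper_force: 0.0
```

```bash
python3 -c "from h import *;st()"
```

```text
t 7.72 tcp [ 0.2831 -0.7193  0.769 ] rot [178.7  36.   55.7] tilt 36.0 bearing -122.1 yaxis [ 0.833 -0.552  0.018] J [ -41.    35.6   71.7   39.4 -113.8 -152.5] F [ 0.4 -0.2  0.1] M [ 1.54 -1.   -0.01] w 0.0877 gf 0.0
```

Request:
jog_arm(deltas=[[[1,0.6,2.5,-2,0.187],[1,0.6,2.5,-2,0.187],[1,0.6,2.5,-2,0.187],[1,0.6,2.5,-2,0.187],[1,0.6,2.5,-2,0.187],[1,0.6,2.5,-2,0.187],[1,0.6,2.5,-2,0.187],[1,0.6,2.5,-2,0.187]]])

```text
time_s: 8.72
tcp_pos: [0.3305, -0.5415, 0.6335]
eef_rot: [179.5, 36.8, 135.4]
contact_force: [-0.7, -1.0, -0.0]
gripper_width: 0.0878
gripper_force: 0.0
```

Request:
jog_arm(deltas=[[[1,0.6,2.5,-2,0.187],[1,0.6,2.5,-2,0.187],[1,0.6,2.5,-2,0.187],[1,0.6,2.5,-2,0.187],[1,0.6,2.5,-2,0.187],[1,0.6,2.5,-2,0.187]]])

```text
time_s: 9.48
tcp_pos: [0.3668, -0.3929, 0.5121]
eef_rot: [-180.0, 36.3, -160.1]
contact_force: [0.9, -0.2, -0.5]
gripper_width: 0.0875
gripper_force: 0.0
```

Run:
```python
from h import *;import cv2
st()
ims={}
for n in("top","wrist","scene"):
    i=r.camera_info(n); ims[n]=r.capture(n); cv2.imwrite(f"pics/{n}1.png",ims[n])
    if n=="wrist": np.save("wv1.npy",np.asarray(i["view"])); print({k:i[k] for k in("fx","fy","cx","cy")})
c=lambda im,x,y,w,h,f:cv2.resize(im[y:y+h,x:x+w],(int(w*f),int(h*f)),interpolation=cv2.INTER_CUBIC)
m=np.zeros((600,800,3),np.uint8)
m[:300,:400]=c(ims["wrist"],0,0,640,480,.625); m[:300,400:]=c(ims["scene"],220,70,240,180,400/240)
m[300:,:400]=c(ims["top"],130,100,200,150,2); m[300:,400:]=c(ims["top"],300,90,240,180,400/240)
cv2.imwrite("pics/m1.png",m)
```

```text
t 9.47 tcp [ 0.3668 -0.3929  0.5121] rot [-180.    36.3 -160.1] tilt 36.3 bearing 19.9 yaxis [-0.341  0.94  -0.001] J [-51.5  -0.8  12.4 -34.1 -90.  -22.6] F [ 0.9 -0.2 -0.5] M [-0.73  1.9  -0.03] w 0.0875 gf 0.0
{'fx': 422.07987440208734, 'fy': 422.07987440208734, 'cx': 311.5047607095966, 'cy': 239.4518576439047}
```

View pics/m1.png

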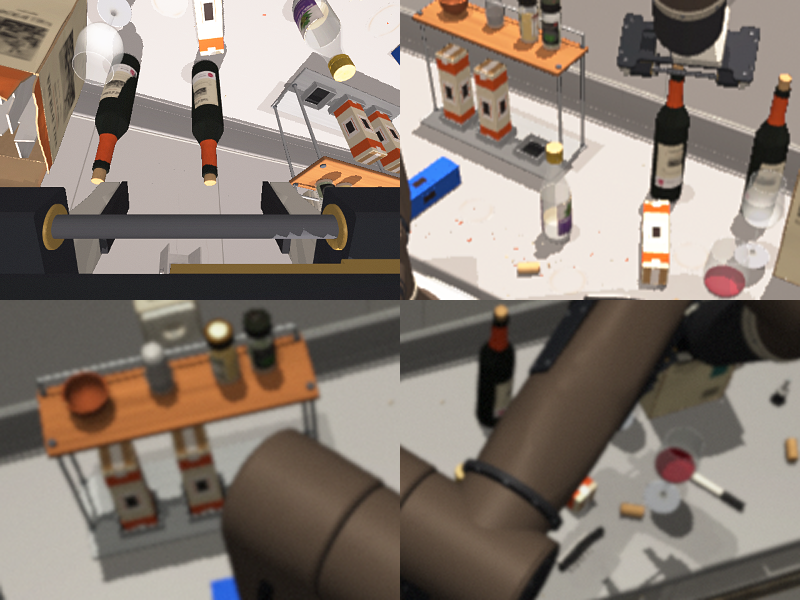

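The montage shows, at top left, the wrist view with the wine bottle at (205,120) and the carton end at (210,30). The rack's empty cup is at (317,97), and the vinegar bottle's cap is at (342,68). The scene crop at top right has a clear carton from (656,203) to (655,285), a tasting-glass foot at (750,255), and the empty cup at (535,148).

Run:
```python
from h import *
S=I["scene"];sc=lambda x,y:np.array([340+x/4-.4,145+y/4-.4]);m=lambda x,y:np.array([220+(x-400)/1.6667-.2,70+y/1.6667-.2])
h,w,H=.095,.026,.052
# carton x axis toward far end
o=[(S,(h,w,H),sc(106,182)),(S,(h,-w,H),sc(167,182)),(S,(-h,w,H),sc(103,345)),(S,(-h,-w,H),sc(160,345)),(S,(-h,w,0),sc(102,383)),(S,(-h,-w,0),sc(158,383))]
q,e=fit(o,[.45,-.33,.5]);print(q.round(4),np.degrees(q[2]).round(1));print(e.round(1))
for n,p in dict(tglass=(750,255),wglass2=(722,300),vin=(556,238),wine=(667,193)).items(): print(n,ray(m(*p),0,S).round(3))
```

```text
[ 0.4512 -0.33    0.4791] 27.4
[[ 0.  -0.3]
 [-0.2  0.4]
 [-0.5 -1. ]
 [ 1.4 -0.2]
 [-1.1  0.1]
 [ 0.7  1. ]]
tglass [ 0.542 -0.503  0.   ]
wglass2 [ 0.403 -0.506  0.   ]
vin [ 0.377 -0.138  0.   ]
wine [ 0.621 -0.271  0.   ]
```

Request:
jog_arm(deltas=[[[1,1.05,0.8,-4.5,0.065],[1,1.05,0.8,-4.5,0.066],[1,1.05,0.8,-4.5,0],[1,1.05,0.8,-4.5,0],[1,1.05,0.8,-4.5,0],[1,1.05,0.8,-4.5,0],[1,1.05,0.8,-4.5,0],[1,1.05,0.8,-4.5,0]]])

```text
time_s: 10.62
tcp_pos: [0.453, -0.3323, 0.1501]
eef_rot: [179.8, 36.2, -153.3]
contact_force: [-0.1, -0.6, -1.3]
gripper_width: 0.0874
gripper_force: 0.0
```

Run:
```python
from h import *;import cv2
st(); cv2.imwrite("pics/s2.png",r.capture("scene"))
```

```text
t 10.62 tcp [ 0.453  -0.3323  0.1501] rot [ 179.8   36.2 -153.3] tilt 36.2 bearing 27.0 yaxis [-0.451  0.892  0.002] J [-42.1  13.9 -15.7 -42.7 -54.4   2.8] F [-0.1 -0.6 -1.3] M [-0.97  1.69  0.  ] w 0.0874 gf 0.0
```

Request:
jog_arm(deltas=[[[1,0,0,-3,0],[1,0,0.1,-3,0],[1,0,0,-3,0],[1,0,0,-1.5,0],[-1,0,0,0,0],[-1,0,0,0,0],[-1,0,0,0,0],[-1,0,0,0,0]]], force=40)

```text
time_s: 11.68
tcp_pos: [0.4521, -0.33, 0.0441]
eef_rot: [179.4, 36.2, -153.4]
contact_force: [-1.1, 0.8, 1.2]
gripper_width: 0.0533
gripper_force: 2.1
```

```bash
python3 -c "from h import *;st()"
```

```text
t 11.68 tcp [ 0.4521 -0.33    0.0441] rot [ 179.4   36.2 -153.4] tilt 36.2 bearing 27.5 yaxis [-0.452  0.892  0.008] J [-44.   23.3 -18.4 -49.6 -47.5  15.2] F [-1.1  0.8  1.2] M [-0.03  2.02  0.63] w 0.0533 gf 2.1
```

Request:
jog_arm(deltas=[[[-1,0,0,1.5,0],[-1,0,0,1.5,0],[-1,0,0,0.5,0],[-1,0,0,0,0],[-1,0,0,0,0]]])

```text
time_s: 12.3
tcp_pos: [0.4516, -0.3296, 0.0779]
eef_rot: [179.3, 36.2, -153.5]
contact_force: [-0.2, 0.2, -5.6]
gripper_width: 0.0516
gripper_force: 40.0
```

Run:
```python
from h import *;import cv2
st(); i=r.camera_info("scene");im=r.capture("scene");w=r.capture("wrist")
m=np.hstack([cv2.resize(im[150:270,310:450],(560,480),interpolation=cv2.INTER_CUBIC)]);cv2.imwrite("pics/s3.png",m)
```

```text
t 12.3 tcp [ 0.4516 -0.3296  0.0779] rot [ 179.3   36.2 -153.5] tilt 36.2 bearing 27.7 yaxis [-0.452  0.892  0.01 ] J [-43.3  20.1 -17.9 -47.2 -49.6  10.9] F [-0.2  0.2 -5.6] M [-1.65  3.14 -0.01] w 0.0516 gf 40.0
```

Request:
jog_arm(deltas=[[[-1,0,0,0.5,0],[-1,0,0,0,0],[-1,0,0,0,0]]], force=20)

```text
time_s: 12.78
tcp_pos: [0.4518, -0.3298, 0.0833]
eef_rot: [179.3, 36.2, -153.5]
contact_force: [0.5, -0.8, -5.8]
gripper_width: 0.0519
gripper_force: 20.0
```

Run:
```python
from h import *;import cv2
st(); im=r.capture("scene");w=r.capture("wrist")
a=cv2.imread("pics/s3.png");f=lambda x:cv2.resize(x,(400,300),interpolation=cv2.INTER_CUBIC)
m=np.vstack([np.hstack([cv2.resize(a,(400,300)),f(im[150:255,320:460])]),np.hstack([f(w),f(r.capture("top")[120:240,320:480])])]);cv2.imwrite("pics/m3.png",m)
```

```text
t 12.78 tcp [ 0.4518 -0.3298  0.0833] rot [ 179.3   36.2 -153.5] tilt 36.2 bearing 27.6 yaxis [-0.452  0.892  0.01 ] J [-43.2  19.6 -17.7 -46.8 -49.9  10.3] F [ 0.5 -0.8 -5.8] M [-1.55  3.08  0.02] w 0.0519 gf 20.0
```

View pics/m3.png

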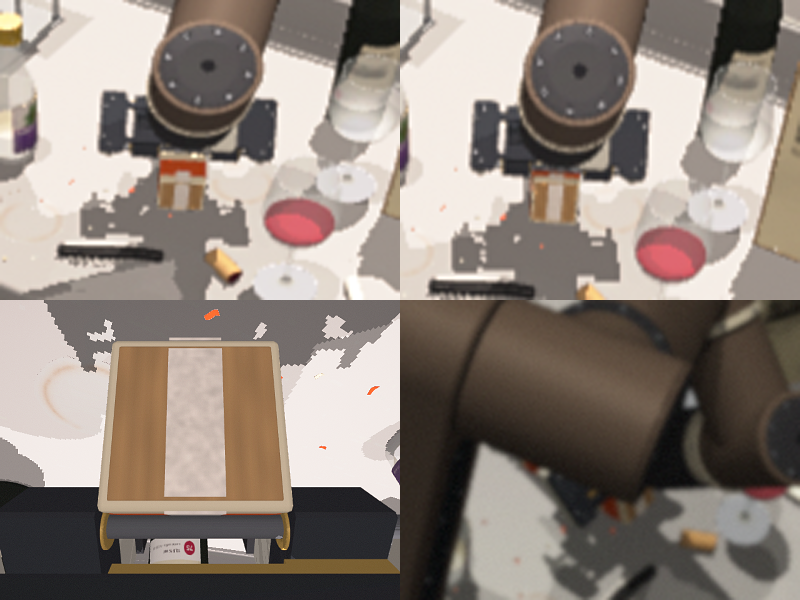

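The left scene crop (40 N) shows the near end level, with its top orange band visible. In the right crop (20 N) only the near end face shows, at (555,197), and the wrist view looks straight at that raised end at (195,425). So the near end rose, which makes the far end the heavy one. I'll set the carton down in the clear, aligned with x, and then lean the tool further before regripping near the light end.

Request:
jog_arm(deltas=[[[-1,0.4,-0.7,2,0],[-1,1.3,-0.7,0,-0.16],[-1,1.3,-0.6,0,-0.16],[-1,1.3,0,0,-0.16],[-1,0,0,-2,0],[-1,0,0,-2,0],[-1,0,0,-1.5,0],[-1,0,0,-0.4,0]]], force=20)

```text
time_s: 13.92
tcp_pos: [0.4959, -0.3499, 0.0456]
eef_rot: [179.3, 36.4, 179.0]
contact_force: [-7.0, 5.2, 18.6]
gripper_width: 0.052
gripper_force: 20.0
```

```bash
python3 -c "from h import *;st()"
```

```text
t 13.93 tcp [ 0.4959 -0.3499  0.0456] rot [179.3  36.4 179. ] tilt 36.4 bearing 0.2 yaxis [0.01 1.   0.01] J [-36.5  19.8 -23.4 -53.6 -26.1  -9.4] F [-7.   5.2 18.6] M [1.43 0.16 1.13] w 0.052 gf 20.0
```

Request:
jog_arm(deltas=[[[1,0,0,0,0],[1,0,0,0,0],[1,0,0,0,0],[1,0,0,2,0],[1,0,0,6,0],[1,0,0,6,0],[1,0,0,6,0],[1,0,0,6,0]]])

```text
time_s: 14.92
tcp_pos: [0.4945, -0.3493, 0.3067]
eef_rot: [179.4, 36.2, 179.0]
contact_force: [0.7, -1.1, -0.4]
gripper_width: 0.0875
gripper_force: 0.0
```

Request:
jog_arm(deltas=[[[1,-2.3,-2.7,4.8,-0.18],[1,-2.3,-2.7,4.8,-0.18],[1,-2.3,-2.7,4.8,-0.18],[1,-2.3,-2.7,4.8,-0.18],[1,-2.3,-2.7,4.8,-0.18],[1,-2.3,-2.7,4.8,-0.18],[1,-2.3,-2.7,4.8,-0.18],[1,-2.3,-2.7,4.8,-0.18]]])

```text
time_s: 15.92
tcp_pos: [0.3133, -0.5611, 0.6812]
eef_rot: [179.2, 36.1, 98.0]
contact_force: [0.1, -1.1, 0.6]
gripper_width: 0.0876
gripper_force: 0.0
```

Request:
jog_arm(deltas=[[[1,-2,-3.5,4.5,-0.18],[1,-2,-3.5,4.5,-0.18],[1,2,-4,4,-0.18],[1,2,-4,4,-0.18]]])

```text
time_s: 16.42
tcp_pos: [0.2942, -0.6755, 0.8153]
eef_rot: [179.0, 37.5, 66.2]
contact_force: [1.8, -1.5, 2.9]
gripper_width: 0.0879
gripper_force: 0.0
```

```bash
python3 -c "from h import *;st()"
```

```text
t 16.43 tcp [ 0.2942 -0.6755  0.8153] rot [179.   37.5  66.2] tilt 37.6 bearing -112.0 yaxis [ 0.92  -0.393  0.014] J [ -37.1   27.7   63.4   38.7 -109.6 -147.6] F [ 1.8 -1.5  2.9] M [ 1.3  -0.76  0.21] w 0.0879 gf 0.0
```

Request:
jog_arm(deltas=[[[1,2,-4,4,0.18],[1,2,-4,4,0.18],[1,2,-4,4,0.17],[1,2,-4,4,0],[1,2,-4,4,0],[1,2,-4,4,0],[1,2,-4,4,0],[1,2,-4,4,0]]])

```text
time_s: 17.42
tcp_pos: [0.3741, -0.8394, 0.8746]
eef_rot: [175.1, 55.2, 95.6]
contact_force: [-0.0, -0.1, 0.3]
gripper_width: 0.088
gripper_force: 0.0
```

```bash
python3 -c "from h import *;st()"
```

```text
t 17.43 tcp [ 0.3741 -0.8394  0.8746] rot [175.1  55.2  95.6] tilt 55.3 bearing -78.5 yaxis [0.985 0.167 0.048] J [ -44.6   31.5   71.7   27.6  -81.1 -118.9] F [-0.  -0.1  0.3] M [2.56 0.6  0.02] w 0.088 gf 0.0
```

Request:
jog_arm(deltas=[[[1,0,0,0,0.18],[1,0,0,0,0.18],[1,0,0,0,0.18],[1,1,-3,3,0.18],[1,1,-3,3,0]]])

```text
time_s: 18.05
tcp_pos: [0.3808, -0.8383, 0.8565]
eef_rot: [177.1, 60.5, 136.1]
contact_force: [-0.3, 0.7, 0.4]
gripper_width: 0.0873
gripper_force: 0.0
```

```bash
python3 -c "from h import *;st()"
```

```text
t 18.05 tcp [ 0.3808 -0.8383  0.8565] rot [177.1  60.5 136.1] tilt 60.5 bearing -40.5 yaxis [0.66  0.751 0.025] J [-61.   25.6  71.7 -18.2 -77.8 -77.2] F [-0.3  0.7  0.4] M [ 1.77  2.27 -0.18] w 0.0873 gf 0.0
```

Run:
```python
from h import *;import cv2
im=r.capture("scene");t=r.capture("top");cv2.imwrite("pics/s4.png",im);cv2.imwrite("pics/t4.png",t)
c=lambda im,x,y,w,h,f:cv2.resize(im[y:y+h,x:x+w],(w*f,h*f),interpolation=cv2.INTER_CUBIC)
m=np.zeros((600,800,3),np.uint8)
m[:,:400]=c(im,330,140,100,150,4); m[:300,400:]=c(im,225,80,100,75,4); m[300:,400:]=c(t,220,120,100,75,4)
cv2.imwrite("pics/m4.png",m)
```

```text
(no output)
```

View pics/m4.png

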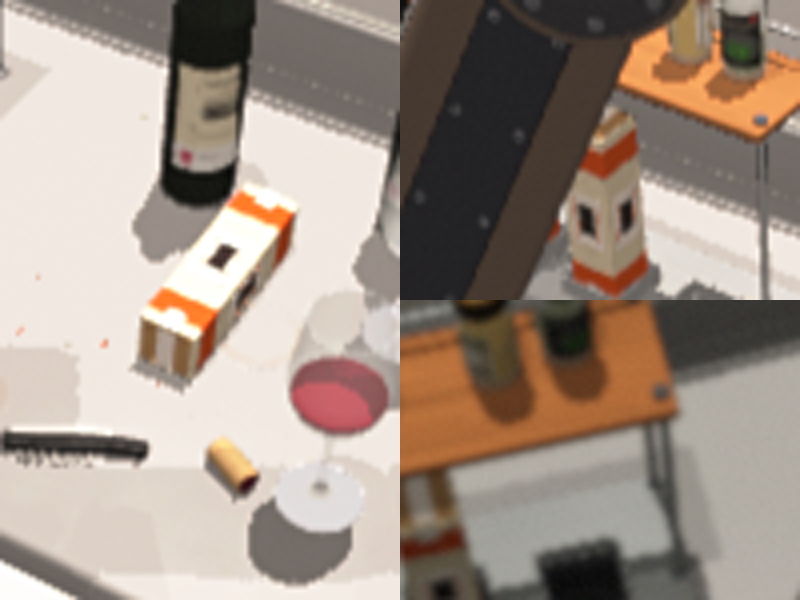

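The left crop shows the carton undamaged, now roughly along x. Its top-face corners are at about (142,310), (200,335), (243,187) and (297,208), clear of the bottle foot at (200,190). The cork is at (232,467) and the second glass's foot at (320,490).

Run:
```python
from h import *
S=I["scene"];k=lambda x,y:np.array([330+x/4-.4,140+y/4-.4])
h,w,H=.095,.026,.052
o=[(S,(h,w,H),k(243,187)),(S,(h,-w,H),k(297,208)),(S,(-h,w,H),k(142,310)),(S,(-h,-w,H),k(200,335)),(S,(-h,w,0),k(140,366)),(S,(-h,-w,0),k(195,378)),(S,(h,-w,0),k(286,262))]
q,e=fit(o,[.495,-.35,0]);print(q.round(4),np.degrees(q[2]).round(1));print(e.round(1))
d=np.array([np.cos(q[2]),np.sin(q[2])]);print("grip",q[:2]-.061*d)
for n,p in dict(cork=(232,467),cork_r=(255,490),screwL=(5,440),screwR=(147,450),glass=(320,490),wine=(200,192)).items(): print(n,ray(k(*p),0,S).round(3))
```

```text
[ 0.4921 -0.353   0.0198] 1.1
[[-0.  -0.8]
 [ 0.1 -0.9]
 [ 0.   2.2]
 [-0.3  1.8]
 [-0.3 -1.1]
 [-0.2  1.7]
 [ 1.2 -3.6]]
grip [ 0.43110084 -0.35419871]
cork [ 0.335 -0.448  0.   ]
cork_r [ 0.323 -0.475  0.   ]
screwL [ 0.264 -0.278  0.   ]
screwR [ 0.315 -0.382  0.   ]
glass [ 0.35  -0.519  0.   ]
wine [ 0.61  -0.275  0.   ]
```

Request:
jog_arm(deltas=[[[1,0.5,4.4,-3.2,0.177],[1,0.5,4.4,-3.2,0.177],[1,0.5,4.4,-3.2,0.177],[1,0.5,4.4,-3.2,0.176],[1,0.5,4.4,-3.2,0],[1,0.5,4.4,-3.2,0],[1,0.5,4.4,-3.2,0],[1,0.5,4.4,-3.2,0]]])

```text
time_s: 19.15
tcp_pos: [0.4237, -0.4833, 0.5988]
eef_rot: [177.2, 60.3, 176.8]
contact_force: [0.6, 0.4, 0.9]
gripper_width: 0.0877
gripper_force: 0.0
```

```bash
python3 -c "from h import *;st()"
```

```text
t 19.15 tcp [ 0.4237 -0.4833  0.5988] rot [177.2  60.3 176.8] tilt 60.3 bearing 0.1 yaxis [0.013 1.    0.024] J [-63.7  -0.5  15.1 -53.3 -76.3 -28.8] F [0.6 0.4 0.9] M [ 0.03  2.7  -0.02] w 0.0877 gf 0.0
```

Request:
jog_arm(deltas=[[[1,0.2,3.3,-4,0],[1,0.2,3.3,-4,0],[1,0.2,3.3,-4,0],[1,0.3,3.3,-4,0],[1,0,0,-6,0],[1,0,0,-6,0],[1,0,0,-6,0],[1,0,0,-6,0]]])

```text
time_s: 20.15
tcp_pos: [0.4331, -0.353, 0.1993]
eef_rot: [177.4, 60.4, 177.1]
contact_force: [0.5, 0.3, -0.9]
gripper_width: 0.0879
gripper_force: 0.0
```

Request:
jog_arm(deltas=[[[1,0,0,-6,0],[1,0,0,-4,0]]])

```text
time_s: 20.4
tcp_pos: [0.4326, -0.3527, 0.0976]
eef_rot: [177.0, 60.3, 176.6]
contact_force: [0.0, 0.2, 0.1]
gripper_width: 0.0876
gripper_force: 0.0
```

```bash
python3 -c "from h import *;st()"
```

```text
t 20.4 tcp [ 0.4326 -0.3527  0.0976] rot [177.   60.3 176.6] tilt 60.3 bearing 0.1 yaxis [0.012 1.    0.026] J [-68.7  22.3 -28.5 -85.1 -54.4  41.8] F [0.  0.2 0.1] M [-0.09  2.85 -0.05] w 0.0876 gf 0.0
```

Request:
jog_arm(deltas=[[[1,0,0,-3,0],[1,0,0,-3,0],[1,0,0,-1.4,0],[1,0,0,0,0],[-1,0,0,0,0],[-1,0,0,0,0],[-1,0,0,0,0],[-1,0,0,0,0]]], force=30)

```text
time_s: 21.4
tcp_pos: [0.4326, -0.3534, 0.0264]
eef_rot: [177.2, 60.4, 176.8]
contact_force: [0.1, 2.1, 0.9]
gripper_width: 0.0531
gripper_force: 0.6
```

Request:
jog_arm(deltas=[[[-1,0,0,0,0],[-1,0,0,0.8,0],[-1,0,0,1,0]]])

```text
time_s: 21.78
tcp_pos: [0.4321, -0.3538, 0.0435]
eef_rot: [177.1, 60.2, 176.6]
contact_force: [0.1, -0.6, -4.5]
gripper_width: 0.0519
gripper_force: 30.0
```

```bash
python3 -c "from h import *;st()"
```

```text
t 21.77 tcp [ 0.4321 -0.3538  0.0435] rot [177.1  60.2 176.6] tilt 60.3 bearing -0.0 yaxis [0.015 1.    0.025] J [-70.9  30.3 -29.2 -89.5 -55.2  52.5] F [ 0.1 -0.6 -4.5] M [-0.13  4.65 -0.04] w 0.0519 gf 30.0
```

Request:
jog_arm(deltas=[[[-1,0,0,2,0],[-1,0,0,2,0],[-1,0,0,2,0],[-1,0,0,2,0],[-1,0,0,2,0],[-1,0,0,2,0],[-1,0,0,2,0],[-1,0,0,0,0]]])

```text
time_s: 22.78
tcp_pos: [0.4326, -0.3535, 0.1856]
eef_rot: [177.5, 60.4, 177.1]
contact_force: [-0.6, 0.3, -7.0]
gripper_width: 0.0522
gripper_force: 30.0
```

Run:
```python
from h import *;import cv2
st();im=r.capture("scene");w=r.capture("wrist")
c=lambda im,x,y,w,h,f:cv2.resize(im[y:y+h,x:x+w],(w*f,h*f),interpolation=cv2.INTER_CUBIC)
m=np.zeros((480,800,3),np.uint8);m[:,:480]=c(im,310,120,120,120,4);m[:240,480:]=cv2.resize(w,(320,240))
cv2.imwrite("pics/m5.png",m)
```

```text
t 22.77 tcp [ 0.4326 -0.3535  0.1856] rot [177.5  60.4 177.1] tilt 60.4 bearing -0.1 yaxis [0.013 1.    0.021] J [-64.8  10.6 -26.1 -77.5 -53.7  24.4] F [-0.6  0.3 -7. ] M [ 0.01  4.91 -0.  ] w 0.0522 gf 30.0
```

View pics/m5.png

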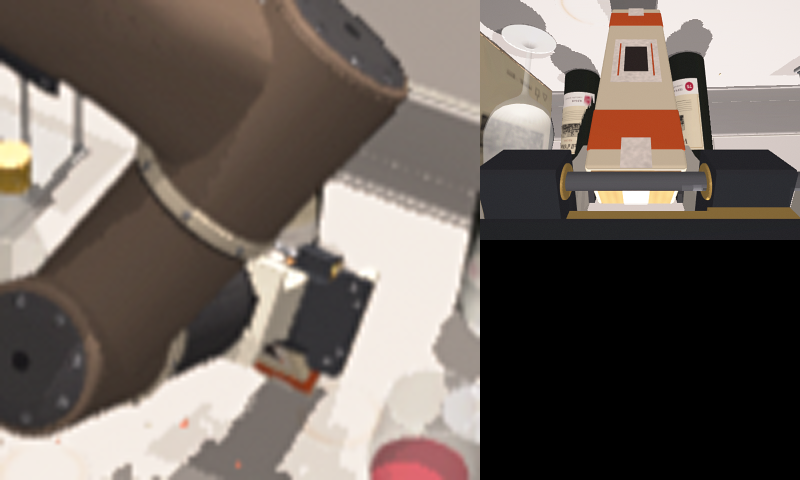

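The wrist view shows the heavy end dropping away at (636,13) and the light-end band at (636,130), so the carton is hanging. I'll compute its angle from the wrist calibration.

```bash
cat >> h.py <<'E'
def hang(px,s0=.034):  # px: far-left, far-right corners of visible face at heavy end, near-left/right optional
    s=r.get_state();i=r.camera_info("wrist");R=Ro.from_euler('xyz',s['eef_rot'],degrees=True).as_matrix();y=R[:,1];z=R[:,2]
    V=np.asarray(i["view"]);cam=-V[:3,:3].T@V[:3,3];print("cam rel tcp",(cam-s['tcp_pos']).round(3))
    tcp=np.asarray(s['tcp_pos']);b=np.array([z[0],z[1],0])/np.hypot(z[0],z[1]);up=np.array([0,0,1.])
    def P(q):
        a,ss=q[:2];d=b*np.sin(a)-up*np.cos(a);n=b*np.cos(a)+up*np.sin(a)   # d: to heavy end, n: back face normal
        f=-n*np.sign(np.dot(n,tcp-cam))   # towards camera
        e=y if np.dot(y,V[0,:3])<0 else -y
        L=.19-ss;pts=[tcp+d*L+f*(.026+q[2])+e*.026,tcp+d*L+f*(.026+q[2])-e*.026,tcp+d*(L-.1555)+f*(.026+q[2])+e*.026,tcp+d*(L-.1555)+f*(.026+q[2])-e*.026]
        return np.array([proj(p,i) for p in pts])
    px=np.array(px,float);o=least_squares(lambda q:np.append((P(q)[:len(px)]-px).ravel(),[(q[1]-s0)*500,q[2]*1000]),[.2,s0,0])
    print("lean deg",np.degrees(o.x[0]).round(1),"s",o.x[1].round(4),"off",o.x[2].round(4));print((P(o.x)[:len(px)]-px).round(1))
E
python3 - <<'E'
from h import *;import cv2
w=r.capture("wrist");cv2.imwrite("pics/w5.png",w)
m=cv2.inRange(cv2.cvtColor(w,cv2.COLOR_BGR2HSV),(2,150,100),(18,255,255));n,l,s,c=cv2.connectedComponentsWithStats(m)
for k in range(1,n):
    if s[k][4]>300: print(s[k], c[k].round(0))
hang([(264,26),(364,26)])
E
```

```text
[ 258   26  108   28 2387] [312.  39.]
[  214   219   197    83 13016] [312. 257.]
cam rel tcp [-0.16   0.002  0.001]
lean deg 20.3 s 0.033 off 0.0
[[-8.5  0.2]
 [-8.8  0.4]]
```

Request:
jog_arm(deltas=[[[-1,0,0,-1.5,0],[-1,0,0,-1,0],[-1,0,0,-0.3,0],[-1,0,0,0,0]]])

```text
time_s: 23.42
tcp_pos: [0.4348, -0.354, 0.1593]
eef_rot: [177.1, 60.8, 176.8]
contact_force: [-4.2, 3.9, 19.1]
gripper_width: 0.0515
gripper_force: 30.0
```

Request:
jog_arm(deltas=[[[-1,0,0,-0.2,0],[-1,0,0,0,0]]])

```text
time_s: 23.68
tcp_pos: [0.4351, -0.3539, 0.1581]
eef_rot: [177.2, 60.9, 176.9]
contact_force: [-5.6, 4.3, 24.4]
gripper_width: 0.0519
gripper_force: 30.0
```

Request:
jog_arm(deltas=[[[-1,0.8,0,0.2,0],[-1,0.8,0,0,0],[-1,0.8,0,0,0],[-1,0.8,0,0,0]]])

```text
time_s: 24.18
tcp_pos: [0.4663, -0.3541, 0.158]
eef_rot: [177.2, 60.6, 176.8]
contact_force: [-1.4, 2.3, 10.7]
gripper_width: 0.0521
gripper_force: 30.0
```

```bash
cat >> h.py <<'E'
def bands(tag):
    import cv2
    w=r.capture("wrist");cv2.imwrite(f"pics/{tag}.png",w)
    m=cv2.inRange(cv2.cvtColor(w,cv2.COLOR_BGR2HSV),(2,150,80),(18,255,255));n,l,s,c=cv2.connectedComponentsWithStats(m)
    B=[s[k] for k in range(1,n) if s[k][4]>300 and 150<s[k][0]<400 and s[k][1]<200]
    print(B)
    if B:
        b=min(B,key=lambda q:q[1]); row=b[1]+2; xs=np.where(m[row,150:480])[0]+150; print("row",row,xs.min(),xs.max()); hang([(xs.min()-1,b[1]),(xs.max()+1,b[1])])
E
python3 - <<'E'
from h import *
st();bands("w6")
E
```

```text
t 24.18 tcp [ 0.4663 -0.3541  0.158 ] rot [177.2  60.6 176.8] tilt 60.7 bearing 0.0 yaxis [0.013 1.    0.024] J [-62.5  15.1 -25.5 -81.8 -51.4  28.8] F [-1.4  2.3 10.7] M [0.29 0.34 0.57] w 0.0521 gf 30.0
[array([ 249,    0,  126,   37, 4088], dtype=int32)]
row 2 253 371
cam rel tcp [-0.16   0.002 -0.   ]
lean deg 12.1 s 0.0425 off -0.0004
[[ -4.1  -0.3]
 [-11.   -0.2]]
```

Request:
jog_arm(deltas=[[[-1,0.8,0,0,0],[-1,0.8,0,-0.1,0],[-1,0.6,0,-0.1,0],[-1,0,0,0,0]]])

```text
time_s: 24.72
tcp_pos: [0.4887, -0.3541, 0.1558]
eef_rot: [177.1, 60.6, 176.7]
contact_force: [1.4, 1.0, 8.3]
gripper_width: 0.0522
gripper_force: 30.0
```

Run:
```python
from h import *;import cv2
s=st();w=r.capture("wrist");cv2.imwrite("pics/w7.png",w)
def rows(w):
    # transitions of band mask along centre-off column
    m=cv2.inRange(cv2.cvtColor(w,cv2.COLOR_BGR2HSV),(2,150,80),(18,255,255)); c=m[:,270].astype(int); return np.where(np.diff(c)!=0)[0]
for f in("w5","w6","w7"): print(f,rows(cv2.imread(f"pics/{f}.png")))
i=r.camera_info("wrist");R=Ro.from_euler('xyz',s['eef_rot'],degrees=True).as_matrix();tcp=np.asarray(s['tcp_pos'])
for sg in(.033,.036):
  for a in(20.3,10,5,0,-5,-10):
    a_=np.radians(a);d=np.array([np.sin(a_),0,-np.cos(a_)]);f=np.array([-np.cos(a_),0,-np.sin(a_)])
    print(sg,a,[proj(tcp+d*(k-sg)+f*.026+[0,.022,0],i)[1].round(0) for k in(.02,.04,.15,.16,.165,.17,.19)])
```

```text
t 24.73 tcp [ 0.4887 -0.3541  0.1558] rot [177.1  60.6 176.7] tilt 60.7 bearing 0.0 yaxis [0.013 1.    0.025] J [-60.2  15.9 -24.5 -83.  -49.7  28.3] F [1.4 1.  8.3] M [0.08 0.19 0.29] w 0.0522 gf 30.0
w5 [ 25  50 219 298]
w6 [ 33 185 187 285 342 381 391]
w7 [ 10 130 199 310 342 381 421 425 426]
0.033 20.3 [np.float64(342.0), np.float64(283.0), np.float64(72.0), np.float64(59.0), np.float64(53.0), np.float64(47.0), np.float64(24.0)]
0.033 10 [np.float64(359.0), np.float64(295.0), np.float64(39.0), np.float64(22.0), np.float64(13.0), np.float64(5.0), np.float64(-26.0)]
0.033 5 [np.float64(367.0), np.float64(301.0), np.float64(23.0), np.float64(3.0), np.float64(-7.0), np.float64(-16.0), np.float64(-53.0)]
0.033 0 [np.float64(375.0), np.float64(308.0), np.float64(8.0), np.float64(-15.0), np.float64(-27.0), np.float64(-38.0), np.float64(-81.0)]
0.033 -5 [np.float64(382.0), np.float64(316.0), np.float64(-8.0), np.float64(-34.0), np.float64(-47.0), np.float64(-60.0), np.float64(-110.0)]
0.033 -10 [np.float64(389.0), np.float64(323.0), np.float64(-22.0), np.float64(-53.0), np.float64(-68.0)
[... 184 characters left out ...]
36 10 [np.float64(370.0), np.float64(304.0), np.float64(44.0), np.float64(27.0), np.float64(18.0), np.float64(10.0), np.float64(-22.0)]
0.036 5 [np.float64(378.0), np.float64(311.0), np.float64(29.0), np.float64(9.0), np.float64(-1.0), np.float64(-10.0), np.float64(-47.0)]
0.036 0 [np.float64(385.0), np.float64(318.0), np.float64(15.0), np.float64(-9.0), np.float64(-20.0), np.float64(-31.0), np.float64(-74.0)]
0.036 -5 [np.float64(392.0), np.float64(326.0), np.float64(0.0), np.float64(-26.0), np.float64(-39.0), np.float64(-52.0), np.float64(-103.0)]
0.036 -10 [np.float64(399.0), np.float64(333.0), np.float64(-13.0), np.float64(-43.0), np.float64(-59.0), np.float64(-74.0), np.float64(-133.0)]
```

```bash
cat >> h.py <<'E'
def lean(w5,w7):
    s=r.get_state();i=r.camera_info("wrist");tcp=np.asarray(s['tcp_pos'])
    def row(a,sg,k,off):
        d=np.array([np.sin(a),0,-np.cos(a)]);f=np.array([-np.cos(a),0,-np.sin(a)]);return proj(tcp+d*(k-sg)+f*(.026+off)+[0,.022,0],i)[1]
    def F(q):
        a,s1,b,s2,k1,k2=q
        p=[row(a,s1,.19-k1,0),row(a,s1,.19-k2,0),row(a,s1,k2,0),row(a,s1,k1,0),row(b,s2,.19-k2,0),row(b,s2,k2,0),row(b,s2,k1,0)]
        return np.array(p)-np.array(list(w5)+list(w7))
    o=least_squares(F,[.35,.034,.1,.034,.01,.04],x_scale=[.1,.01,.1,.01,.01,.01]);a,s1,b,s2,k1,k2=o.x
    print("lean1",np.degrees(a).round(1),"s1",s1.round(4),"lean2",np.degrees(b).round(1),"s2",s2.round(4),"k",k1.round(4),k2.round(4));print(o.fun.round(1))
E
python3 - <<'E'
from h import *
lean((25,50,219,298),(10,199,310))
lean((25,50,219,298),(33,187,285))
E
```

```text
lean1 30.8 s1 -0.0149 lean2 22.9 s2 -0.0174 k -0.0199 0.0219
[ 0.5  1.2 -6.9  4.3 -1.2  5.8 -3.8]
lean1 29.5 s1 -0.0097 lean2 26.8 s2 -0.0192 k -0.014 0.0266
[-0.4  2.1 -6.6  4.  -1.7  6.8 -4.3]
```

Run:
```python
from h import *;import cv2
c=lambda im,x,y,w,h:cv2.resize(im[y:y+h,x:x+w],(400,300),interpolation=cv2.INTER_CUBIC)
im=r.capture("scene");t=r.capture("top");cv2.imwrite("pics/s8.png",im)
w5,w7=cv2.imread("pics/w5.png"),cv2.imread("pics/w7.png")
m=np.vstack([np.hstack([c(w5,0,0,640,480),c(w7,0,0,640,480)]),np.hstack([c(im,330,130,120,90),c(im,220,90,160,120)])]);cv2.imwrite("pics/m8.png",m)
```

```text
(no output)
```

View pics/m8.png

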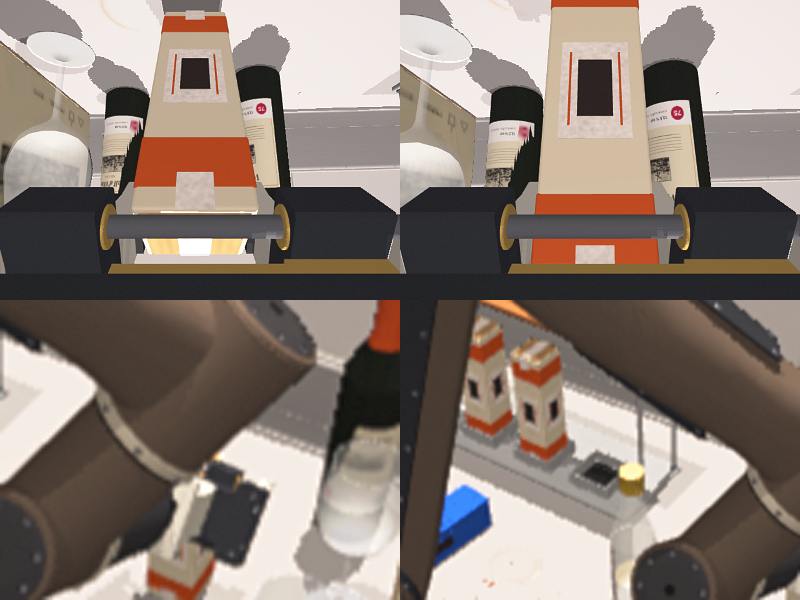

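The w7 panel (top right) shows the carton nearly vertical, with band edges at rows 7 and 194 of the panel. That is about rows 10 and 310 in the full picture. The w5 panel (top left) shows the end edges at about rows 24 and 338 and the band edges at about 50 and 219.

```bash
cat >> h.py <<'E'
def rowf():
    s=r.get_state();i=r.camera_info("wrist");tcp=np.asarray(s['tcp_pos'])
    def row(a,sg,k,off=0.,ye=0.022):
        d=np.array([np.sin(a),0,-np.cos(a)]);f=np.array([-np.cos(a),0,-np.sin(a)]);return proj(tcp+d*(k-sg)+f*(.026+off)+[0,ye,0],i)
    return row
E
python3 - <<'E'
from h import *
row=rowf()
F=lambda q:np.array([row(q[0],q[1],.19,q[3])[1]-24,row(q[0],q[1],.19-q[2],q[3])[1]-50,row(q[0],q[1],q[2],q[3])[1]-219,row(q[0],q[1],0,q[3])[1]-338,q[3]*1000,
 row(q[4],q[5],.19-q[2],q[3])[1]-10,row(q[4],q[5],q[2],q[3])[1]-310])
o=least_squares(F,[.35,.034,.03,0,.1,.034],x_scale=[.1,.01,.01,.01,.1,.01]);print(np.degrees(o.x[[0,4]]).round(1),o.x.round(4),o.fun.round(1))
a=o.x
print([(row(a[4],a[5],k,a[3],e)).round(0) for k in(a[2],.19-a[2]) for e in(.026,-.026)])
E
```

```text
[24.2  0.1] [0.4223 0.0145 0.0419 0.0041 0.001  0.0356] [-7.   7.9  3.9 -3.5  4.1  0.  -0. ]
[array([396., 310.]), array([226., 314.]), array([376.,  10.]), array([231.,  14.])]
```

Run:
```python
from h import *;import cv2
w=cv2.imread("pics/w7.png");m=cv2.inRange(cv2.cvtColor(w,cv2.COLOR_BGR2HSV),(2,150,80),(18,255,255))
obs=[]
for rw in(3,8,318,330): 
    x=np.where(m[rw,150:480])[0]+150; print(rw,x.min(),x.max(),len(x)); obs.append((rw,x.max()-x.min()+1))
row=rowf()
def W(a,s,off,rw):
    from scipy.optimize import brentq
    k=brentq(lambda k:row(a,s,k,off,0)[1]-rw,-.05,.25);return row(a,s,k,off,.026)[0]-row(a,s,k,off,-.026)[0]
for off in(-.004,0,.004):
  for a in(-6,-3,0,3,6,9): print(off,a,[round(W(np.radians(a),.035,off,rw)) for rw,_ in obs])
```

```text
3 242 380 139
8 242 381 140
318 218 406 189
330 172 407 192
-0.004 -6 [149, 149, 162, 163]
-0.004 -3 [142, 143, 162, 162]
-0.004 0 [136, 136, 161, 162]
-0.004 3 [130, 130, 161, 162]
-0.004 6 [123, 124, 161, 162]
-0.004 9 [117, 118, 161, 162]
0 -6 [153, 153, 167, 167]
0 -3 [147, 147, 166, 167]
0 0 [140, 140, 166, 167]
0 3 [133, 134, 166, 167]
0 6 [127, 128, 166, 167]
0 9 [121, 121, 166, 167]
0.004 -6 [158, 158, 172, 173]
0.004 -3 [151, 151, 172, 172]
0.004 0 [144, 145, 171, 172]
0.004 3 [138, 138, 171, 172]
0.004 6 [131, 132, 171, 172]
0.004 9 [124, 125, 171, 173]
```

```bash
cat >> h.py <<'E'
from scipy.optimize import brentq
def joint(rows,widths,z=None,k2=None):
    row=rowf()
    def W(a,s,off,rw):
        k=brentq(lambda k:row(a,s,k,off,0)[1]-rw,-.1,.3);return row(a,s,k,off,.026)[0]-row(a,s,k,off,-.026)[0]
    def F(q):
        a,s,off,k,h=q
        e=[row(a,s,.19-k,off)[1]-rows[0],row(a,s,k,off)[1]-rows[1],row(a,s,.095+h,off)[1]-rows[2],row(a,s,.095-h,off)[1]-rows[3]]
        e+=[W(a,s,off,rw)-w for rw,w in widths]
        if z: e.append(((.19-s)*np.cos(a)+(.026+off)*np.sin(a)-z)*2000)
        if k2: e.append((k-k2)*3000)
        return np.array(e)
    o=least_squares(F,[.05,.034,0.01,.025,.025],x_scale=[.1,.01,.01,.01,.01]);print("lean",np.degrees(o.x[0]).round(1),"s,off,k2,h",o.x[1:].round(4),o.fun.round(1));return o.x
E
python3 - <<'E'
from h import *;import cv2
joint((10,310,67,221),[(5,139.5),(318,189)],None)
joint((10,310,67,221),[(5,139.5),(318,189)],.1558)
w=cv2.imread("pics/w5.png");m=cv2.inRange(cv2.cvtColor(w,cv2.COLOR_BGR2HSV),(2,150,80),(18,255,255));ob=[]
for rw in(35,45,225,260,290):
    x=np.where(m[rw,150:480])[0]+150; print(rw,x.min(),x.max()); ob.append((rw,x.max()-x.min()+1))
joint((50,219,78,164),ob)
E
```

```text
lean 8.4 s,off,k2,h [0.0397 0.0165 0.0392 0.0291] [-0.1 -0.   0.1  0.  -0.   0. ]
lean 8.5 s,off,k2,h [0.0394 0.0162 0.039  0.0292] [-0.3 -0.2 -0.3 -0.2 -0.6 -0.4 -1.2]
35 261 362
45 260 364
225 227 396
260 220 403
290 215 408
lean 28.7 s,off,k2,h [0.0258 0.0207 0.0386 0.0298] [ 0.2  0.1 -0.1 -0.1 -0.3  0.3  0.6 -0.7  0.2]
```

The fit is sub-pixel: the lean is now 8.4°, the light end is 39.5 mm above the TCP, and the carton axis is 16.5 mm toward the robot. I'll keep swinging it along the arc.

Request:
jog_arm(deltas=[[[-1,0.6,0,-0.1,0],[-1,0.6,0,-0.15,0],[-1,0.6,0,-0.15,0],[-1,0.4,0,-0.15,0],[-1,0,0,0,0]]])

```text
time_s: 25.5
tcp_pos: [0.5109, -0.3543, 0.1508]
eef_rot: [177.2, 60.7, 176.8]
contact_force: [1.6, 0.5, 9.4]
gripper_width: 0.0518
gripper_force: 30.0
```

```bash
cat >> h.py <<'E'
def auto(tag,z=None,ka=None,name=None):
    # band/label rows on the hanging carton from a fresh wrist picture
    import cv2
    w=r.capture("wrist");cv2.imwrite(f"pics/{tag}.png",w);hsv=cv2.cvtColor(w,cv2.COLOR_BGR2HSV)
    m=cv2.inRange(hsv,(2,150,80),(18,255,255))
    fr=np.where(m[:150,285])[0];far=fr.max()+1 if len(fr) else None
    nr=np.where(m[230:340,285])[0]+230;near=nr.min()
    dark=np.where(cv2.inRange(hsv,(0,0,0),(180,255,70))[30:260,311])[0]+30
    print("far",far,"near",near,"label dark",dark.min(),dark.max())
    g=lambda rw:(lambda x:(rw,x.max()-x.min()+1))(np.where(m[rw,150:480])[0]+150)
    wd=[g(near+8)]+([g(far-4)] if far else []);print(wd)
    return far,near,dark.min(),dark.max(),wd
E
python3 - <<'E'
from h import *
st();print(auto("w9"))
import cv2
hsv=cv2.cvtColor(cv2.imread("pics/w7.png"),cv2.COLOR_BGR2HSV);d=np.where(cv2.inRange(hsv,(0,0,0),(180,255,70))[30:260,311])[0]+30;print("w7 dark",d.min(),d.max())
E
```

```text
t 25.5 tcp [ 0.5109 -0.3543  0.1508] rot [177.2  60.7 176.8] tilt 60.7 bearing 0.0 yaxis [0.013 1.    0.024] J [-58.2  17.2 -23.4 -84.5 -48.2  28.4] F [1.6 0.5 9.4] M [ 0.05 -0.31  0.25] w 0.0518 gf 30.0
far None near 337 label dark 95 199
[(np.int64(345), np.int64(293))]
(None, np.int64(337), np.int64(95), np.int64(199), [(np.int64(345), np.int64(293))])
w7 dark 96 184
```

```bash
cat >> h.py <<'E'
HD=None
def pose3(near,d1,d2,wid,z=None,k2=.039,hd=None,x0=(.05,.04,.016)):
    row=rowf()
    def W(a,s,off,rw):
        k=brentq(lambda k:row(a,s,k,off,0)[1]-rw,-.1,.3);return row(a,s,k,off,.026)[0]-row(a,s,k,off,-.026)[0]
    def F(q):
        a,s,off=q[:3];h=q[3] if hd is None else hd
        e=[row(a,s,k2,off)[1]-near,row(a,s,.095+h,off,0)[1]-d1,row(a,s,.095-h,off,0)[1]-d2]+[W(a,s,off,rw)-w for rw,w in wid]
        if z: e.append(((.19-s)*np.cos(a)+max((.026+off)*np.sin(a),-(.026-off)*np.sin(a))-z)*1000)
        return np.array(e)
    o=least_squares(F,list(x0)+([.015] if hd is None else []),x_scale=[.1,.01,.01]+([.01] if hd is None else []));print("lean",np.degrees(o.x[0]).round(1),o.x[1:].round(4),o.fun.round(1));return o.x
E
python3 - <<'E'
from h import *;import cv2
q=pose3(310,96,184.5,[(318,189),(5,139.5)])
w=cv2.imread("pics/w9.png");m=cv2.inRange(cv2.cvtColor(w,cv2.COLOR_BGR2HSV),(2,150,80),(18,255,255))
for rw in(338,339,340): x=np.where(m[rw,200:430])[0]+200;print(rw,x.min(),x.max())
g=cv2.Sobel(cv2.cvtColor(w,cv2.COLOR_BGR2GRAY),cv2.CV_64F,1,0)
for rw in(20,120,220,300): 
    print(rw,[np.argmax(np.abs(g[rw,200:280]))+200,np.argmax(np.abs(g[rw,350:430]))+350])
W=[(338,(lambda x:x.max()-x.min()+1)(np.where(m[338,200:430])[0]))]
pose3(337,95,199,W,None,hd=q[3]);pose3(337,95,199,W,.1508,hd=q[3])
E
```

```text
lean 8.2 [0.0392 0.0165 0.0167] [-0.5  0.4  0.3  0.1  0.5]
338 217 406
339 217 407
340 216 407
20 [np.int64(231), np.int64(428)]
120 [np.int64(267), np.int64(396)]
220 [np.int64(222), np.int64(399)]
300 [np.int64(200), np.int64(403)]
lean -1.3 [0.0394 0.0159] [-0.6 -0.3  0.9  0.3]
lean -1.3 [0.0394 0.0159] [-0.6 -0.3  0.9  0.3 -0. ]
```

The carton is upright (-1.3°) with its heavy end pressed on the bench. I'll refine the rack pose by matching its edges in the earlier clear pictures before carrying the carton over.

Request:
jog_arm(deltas=[[[-1,0,0,0,0],[-1,0,0,0,0]]], force=45)

```text
time_s: 25.8
tcp_pos: [0.5108, -0.3543, 0.1508]
eef_rot: [177.1, 60.7, 176.7]
contact_force: [2.0, 0.4, 9.0]
gripper_width: 0.0517
gripper_force: 45.0
```

Run:
```python
from h import *;import cv2
st()
S,T=I["scene"],I["top"]
def seg(a,b,n=40): t=np.linspace(0,1,n)[:,None];return np.array(a)*(1-t)+np.array(b)*t
def sq(cy,h,z,c): p=[(-h,cy-h,z),(h,cy-h,z),(h,cy+h,z),(-h,cy+h,z)];return [seg(p[i],p[(i+1)%4]) for i in range(4)]
y=.197
board=[seg((-.02,-y,.255),(-.02,y,.255)),seg((-.02,-y,.267),(-.02,y,.267)),seg((.095,-y,.267),(.095,y,.267)),seg((-.02,-y,.267),(.095,-y,.267)),seg((-.02,y,.267),(.095,y,.267)),seg((-.02,-y,.255),(-.02,-y,.267))]
cup=sq(-.11,.035,.03,0)+sq(-.11,.032,.03,0)
M=np.vstack(board+cup*2)
def world(q,L): c,s=np.cos(q[2]),np.sin(q[2]);return np.c_[q[0]+c*L[:,0]-s*L[:,1],q[1]+s*L[:,0]+c*L[:,1],L[:,2]]
def pr(P,i):
    V=np.asarray(i["view"]);c=P@V[:3,:3].T+V[:3,3];return np.c_[i["cx"]-i["fx"]*c[:,0]/c[:,2],i["cy"]+i["fy"]*c[:,1]/c[:,2]]
K=4;D=[]
for f,i in(("scene1",S),("top0",T)):
    im=cv2.resize(cv2.imread(f"pics/{f}.png"),None,fx=K,fy=K,interpolation=cv2.INTER_CUBIC)
    e=cv2.Canny(cv2.GaussianBlur(im,(0,0),3),15,40);D.append((cv2.GaussianBlur(cv2.distanceTransform(255-e,cv2.DIST_L2,5),(0,0),2)/K,i,im))
def res(q,M=M):
    o=[]
    for d,i,_ in D:
        p=((pr(world(q,M),i)+.5)*K-.5).astype(np.float32);o.append(cv2.remap(d,p[:,0].copy(),p[:,1].copy(),cv2.INTER_LINEAR)[:,0])
    return np.concatenate(o)
best=None
for dx in(-.008,0,.008):
  for dy in(-.01,0,.01):
    for dt in(-.03,0,.03):
      o=least_squares(res,[.5826+dx,.161+dy,-.046+dt],loss='soft_l1',f_scale=.7,diff_step=1e-3)
      if best is None or o.cost<best.cost: best=o
q=best.x;c,s=np.cos(q[2]),np.sin(q[2]);print(q.round(4),np.degrees(q[2]).round(2),best.cost,"bay",(q[:2]+[s*.11,-c*.11]).round(4))
for nm,L in(("board",np.vstack(board)),("cup",np.vstack(cup))): print(nm,[np.round(np.mean(res(q,L)[k*len(L):(k+1)*len(L)]),2) for k in(0,1)])
out=[]
for (d,i,im),(x0,y0,w,h) in zip(D,((280,90,66,50),(225,135,80,60))):
    a=im.copy();
    for L in board+cup: cv2.polylines(a,[np.round((pr(world(q,L),i)+.5)*K).astype(int)],False,(0,255,0),1)
    for z in(im,a): out.append(cv2.resize(z[y0*K:(y0+h)*K,x0*K:(x0+w)*K],(400,300)))
cv2.imwrite("pics/m10.png",np.vstack([np.hstack(out[:2]),np.hstack(out[2:])]))
```

```text
t 25.8 tcp [ 0.5108 -0.3543  0.1508] rot [177.1  60.7 176.7] tilt 60.7 bearing 0.0 yaxis [0.013 1.    0.024] J [-58.2  17.2 -23.4 -84.5 -48.2  28.4] F [2.  0.4 9. ] M [ 0.04 -0.3   0.33] w 0.0517 gf 45.0
[ 0.5844  0.1623 -0.0441] -2.53 472.2050282287597 bay [0.5796 0.0524]
board [np.float32(0.76), np.float32(0.66)]
cup [np.float32(0.74), np.float32(0.87)]
```

View pics/m10.png

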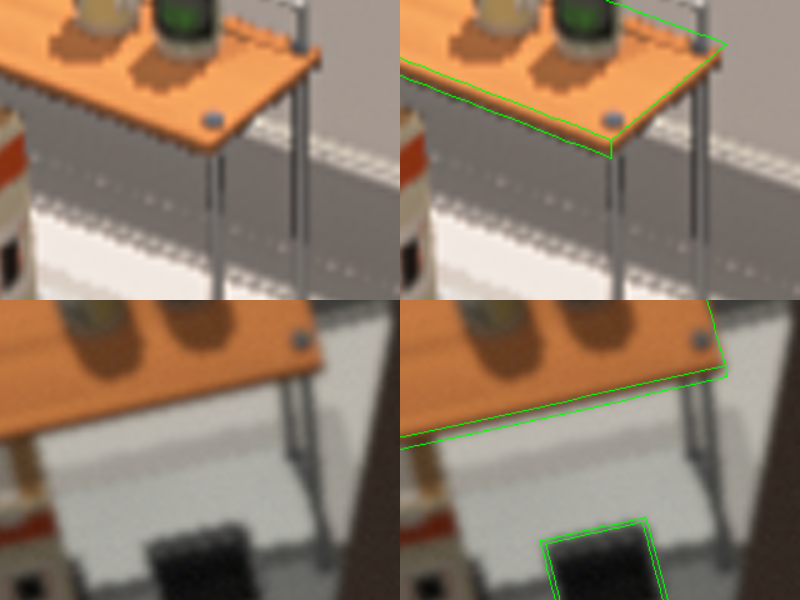

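The overlay sits within about 1–2 px of the board's corner (612,157) and of the cup (545,540), so the bay centre is near (0.578, 0.052). With the grip near the carton's back face, the wide gripper body would hit the neighbouring carton. The carton now stands stably, so I'll regrip it nearer its front face.

Request:
jog_arm(deltas=[[[-0.2,0,0,0.1,0],[1,0,0,0,0],[1,0,0,0,0],[1,-1,0,0.3,0],[1,-1,0,0.3,0],[1,-1,0,0.3,0],[1,0,0,0,0]]])

```text
time_s: 26.68
tcp_pos: [0.4778, -0.354, 0.1589]
eef_rot: [177.2, 60.4, 176.7]
contact_force: [0.2, -0.7, -0.3]
gripper_width: 0.0876
gripper_force: 0.0
```

Run:
```python
from h import *
st();f=auto("w11")
import cv2
w=cv2.imread("pics/w11.png");m=cv2.inRange(cv2.cvtColor(w,cv2.COLOR_BGR2HSV),(2,150,80),(18,255,255))
for rw in range(280,342,15):
    x=np.where(m[rw,150:480])[0]+150; print(rw,(x.min(),x.max()) if len(x) else None)
x=(np.where(m[:, 285])[0]);print(x.min() if len(x) else None, np.unique(x)[:5],x.max())
```

```text
t 26.68 tcp [ 0.4778 -0.354   0.1589] rot [177.2  60.4 176.7] tilt 60.4 bearing -0.1 yaxis [0.015 1.    0.024] J [-61.   15.1 -24.9 -82.  -50.1  27.7] F [ 0.2 -0.7 -0.3] M [-0.07  2.91 -0.07] w 0.0876 gf 0.0
far 37 near 312 label dark 123 204
[(np.int64(320), np.int64(149)), (np.int64(33), np.int64(126))]
280 None
295 None
310 (np.int64(343), np.int64(395))
325 (np.int64(248), np.int64(396))
340 (np.int64(248), np.int64(397))
0 [0 1 2 3 4] 397
```

Run:
```python
from h import *
pose3(312,123,204,[(320,149),(33,126)],None,hd=.0167,x0=(0,.03,-.015))
```

```text
lean 0.6 [ 0.0322 -0.015 ] [-1.1  0.1  1.1  0.4  0.5]
```

Request:
jog_arm(deltas=[[[-1,0,0,0,0],[-1,0,0,0,0],[-1,0,0,0,0],[-1,0,0,0,0],[-1,0,0,0,0]]], force=50)

```text
time_s: 27.35
tcp_pos: [0.4786, -0.3535, 0.1583]
eef_rot: [177.1, 60.3, 176.7]
contact_force: [-0.4, 1.2, 0.4]
gripper_width: 0.0519
gripper_force: 50.0
```

Request:
jog_arm(deltas=[[[-1,0,0,1,0],[-1,0,0,1.5,0],[-1,0,0,1.5,0]]])

```text
time_s: 27.72
tcp_pos: [0.4779, -0.3534, 0.1981]
eef_rot: [177.1, 60.2, 176.6]
contact_force: [0.4, 0.0, -5.1]
gripper_width: 0.0518
gripper_force: 50.0
```

Run:
```python
from h import *
st();f=auto("w12");pose3(f[1],f[2],f[3],[x for x in f[4]],None,hd=.0167,x0=(0,.03,-.015))
```

```text
t 27.73 tcp [ 0.4779 -0.3534  0.1981] rot [177.1  60.2 176.6] tilt 60.3 bearing 0.0 yaxis [0.014 1.    0.025] J [-58.9  10.4 -23.6 -77.8 -49.5  19.3] F [ 0.4  0.  -5.1] M [-0.04  4.86  0.06] w 0.0518 gf 50.0
far 37 near 314 label dark 124 206
[(np.int64(322), np.int64(148)), (np.int64(33), np.int64(127))]
lean -0.5 [ 0.0326 -0.0163] [-1.   0.2  1.   0.4  0.5]
```

Run:
```python
from h import *
T=I["top"]
for p in((237,243),(253,240),(259,299),(244,303)): print(ray(p,.052,T).round(3))
```

```text
[0.411 0.185 0.052]
[0.406 0.136 0.052]
[0.217 0.168 0.052]
[0.218 0.213 0.052]
```

Request:
jog_arm(deltas=[[[-1,0,0,4,0],[-1,0,0,5,0],[-1,0,0,5,0],[-1,0,0,5,0],[-1,0,2,2,0],[-1,-0.5,4,0,0],[-1,-0.5,4,0,0],[-1,-0.5,4,0,0]]])

```text
time_s: 28.78
tcp_pos: [0.4613, -0.2223, 0.4034]
eef_rot: [176.8, 59.6, 176.1]
contact_force: [-1.4, 0.6, -7.7]
gripper_width: 0.0517
gripper_force: 50.0
```

Request:
jog_arm(deltas=[[[-1,-0.5,4,0,0],[-1,-0.5,4,0,0],[-1,-0.5,4,0,0],[-1,-0.5,4,0,0],[-1,0,4,0,-0.03],[-1,0,4,0,0],[-1,0,2.4,0,0],[-1,0,0,0,0]]])

```text
time_s: 29.78
tcp_pos: [0.4221, -0.1534, 0.41]
eef_rot: [178.3, 52.5, 170.9]
contact_force: [-0.3, 0.9, -5.7]
gripper_width: 0.0512
gripper_force: 49.9
```

Run:
```python
from h import *
st();f=auto("w13");pose3(f[1],f[2],f[3],[x for x in f[4]],None,hd=.0167,x0=(0,.03,-.015))
```

```text
t 29.77 tcp [ 0.4221 -0.1534  0.41  ] rot [178.3  52.5 170.9] tilt 52.5 bearing -7.0 yaxis [0.135 0.991 0.018] J [  12.2  -37.6  -58.3   40.6  -23.6 -141.4] F [-0.3  0.9 -5.7] M [0.75 4.33 0.27] w 0.0512 gf 49.9
far 39 near 311 label dark 124 205
[(np.int64(319), np.int64(148)), (np.int64(35), np.int64(125))]
lean -7.1 [ 0.0325 -0.0146] [-0.5 -0.2  0.7  0.2  0. ]
```

Request:
jog_arm(deltas=[[[-1,2,0,0,0],[-1,2,0,0,0],[-1,2,0,0,0],[-1,1.5,0,0,0.03]]])

```text
time_s: 30.32
tcp_pos: [0.4972, -0.1562, 0.4074]
eef_rot: [178.5, 52.3, 172.5]
contact_force: [-0.7, 0.3, -5.5]
gripper_width: 0.0517
gripper_force: 49.9
```

```bash
python3 -c "from h import *;st()"
```

```text
t 30.32 tcp [ 0.4972 -0.1562  0.4074] rot [178.5  52.3 172.5] tilt 52.3 bearing -5.6 yaxis [0.11  0.994 0.016] J [   4.7  -26.   -54.6   40.6  -12.5 -137.5] F [-0.7  0.3 -5.5] M [ 0.32  4.42 -0.08] w 0.0517 gf 49.9
```

Request:
jog_arm(deltas=[[[-1,0,2,0,0.02],[-1,0,2,0,0.02],[-1,0,2.5,0,0],[-1,0,2.5,0,0]]])

```text
time_s: 30.82
tcp_pos: [0.4988, -0.067, 0.4151]
eef_rot: [178.3, 52.0, 174.7]
contact_force: [0.3, -0.3, -6.8]
gripper_width: 0.0517
gripper_force: 50.0
```

```bash
python3 -c "from h import *;st()"
```

```text
t 30.82 tcp [ 0.4988 -0.067   0.4151] rot [178.3  52.  174.7] tilt 52.0 bearing -3.1 yaxis [0.068 0.997 0.019] J [  14.9  -28.4  -58.3   56.6  -17.  -158.1] F [ 0.3 -0.3 -6.8] M [ 0.23  4.59 -0.05] w 0.0517 gf 50.0
```

The arm is near a joint limit here. I'll fit its kinematics from the recorded poses so I can plan a reachable tool lean at the bay.

```bash
cat > kin.py <<'E'
import numpy as np, itertools
from scipy.spatial.transform import Rotation as Ro
from scipy.optimize import least_squares
D=[((-46.977,20.546,.682,0,-70.136,-16.507),(.3012,-.6036,.2446),(179.9,0,-153.5)),
((-40.656,20.118,71.678,6.28,-134.811,-18.148),(.252,-.504,.784),(-172.2,-1.6,-153.6)),
((-39.1,16,49.2,8.6,-126.3,-99.5),(.2543,-.5065,.6997),(-172.4,-1.5,126.4)),
((-27.6,-17.5,-14.7,5.7,-87.4,-34.9),(.1737,-.3463,.4584),(-172.3,-1.6,-152.7)),
((-41,35.6,71.7,39.4,-113.8,-152.5),(.2831,-.7193,.769),(178.7,36,55.7)),
((-51.5,-.8,12.4,-34.1,-90,-22.6),(.3668,-.3929,.5121),(-180,36.3,-160.1)),
((-42.1,13.9,-15.7,-42.7,-54.4,2.8),(.453,-.3323,.1501),(179.8,36.2,-153.3)),
((-36.5,19.8,-23.4,-53.6,-26.1,-9.4),(.4959,-.3499,.0456),(179.3,36.4,179)),
((-44.6,31.5,71.7,27.6,-81.1,-118.9),(.3741,-.8394,.8746),(175.1,55.2,95.6)),
((-61,25.6,71.7,-18.2,-77.8,-77.2),(.3808,-.8383,.8565),(177.1,60.5,136.1)),
((-63.7,-.5,15.1,-53.3,-76.3,-28.8),(.4237,-.4833,.5988),(177.2,60.3,176.8)),
((-70.9,30.3,-29.2,-89.5,-55.2,52.5),(.4321,-.3538,.0435),(177.1,60.2,176.6)),
((-58.9,10.4,-23.6,-77.8,-49.5,19.3),(.4779,-.3534,.1981),(177.1,60.2,176.6)),
((12.2,-37.6,-58.3,40.6,-23.6,-141.4),(.4221,-.1534,.41),(178.3,52.5,170.9)),
((4.7,-26,-54.6,40.6,-12.5,-137.5),(.4972,-.1562,.4074),(178.5,52.3,172.5)),
((14.9,-28.4,-58.3,56.6,-17,-158.1),(.4988,-.067,.4151),(178.3,52,174.7))]
Q=np.radians([d[0] for d in D]);P=np.array([d[1] for d in D]);RR=Ro.from_euler('xyz',[d[2] for d in D],degrees=True)
def chain(q,sg):
    ax='zyyxyx';out=[Ro.identity()]
    for a,s,v in zip(ax,sg,q): out.append(out[-1]*Ro.from_euler(a,s*v))
    return out
def calib():
    best=None
    for s in itertools.product((1,-1),repeat=3):
        sg=(1,1,-1)+s
        E=Ro.concatenate([chain(q,sg)[-1].inv()*R for q,R in zip(Q,RR)]);m=E.mean();e=(m.inv()*E).magnitude().max()
        if best is None or e<best[0]: best=(e,sg,m)
    e,sg,m=best
    A=np.vstack([np.hstack([R.as_matrix() for R in chain(q,sg)[1:]]) for q in Q])
    t,*_=np.linalg.lstsq(A,P.ravel(),rcond=1e-3);return sg,m,t,np.degrees(e),np.abs(A@t-P.ravel()).max()
SG,ME,TT,eo,ep=calib()
LO=np.radians([-176.03,-82.01,-58.28,-173.87,-174.79,-173.66]);HI=np.radians([176.03,121.73,71.71,95.51,-.11,173.66])
def fk(q): c=chain(q,SG);return sum(R.as_matrix()@TT[3*k:3*k+3] for k,R in enumerate(c[1:])),c[-1]*ME
def ik(p,rpy,q0):
    R=Ro.from_euler('xyz',rpy,degrees=True)
    def f(q): a,b=fk(q);return np.r_[(a-p)*10,(R.inv()*b).as_rotvec()]
    o=least_squares(f,np.clip(q0,LO+1e-3,HI-1e-3),bounds=(LO,HI));return np.degrees(o.x),np.abs(o.fun).max()
E
python3 - <<'E'
from kin import *
print(SG,eo,ep,TT.reshape(-1,3).round(3))
rng=np.random.default_rng(0)
for tilt in(30,36,42,48,52,56,60):
    best=[]
    for k in range(25):
        q0=Q[rng.integers(len(Q))]+rng.normal(0,.4,6)
        for yaw in(-7.5,4.5,177.5):pass
        q,e=ik(np.array([.562,.05,.168]),(178.4,tilt,177),q0)
        if e<.01: best.append(tuple(q.round(0)))
    print(tilt,sorted(set(best))[:5])
E
```

```text
(1, 1, -1, -1, -1, -1) 0.12982728007358227 0.0007846330277886948 [[-0.     0.     0.199]
 [ 0.     0.     0.602]
 [ 0.232  0.     0.   ]
 [ 0.232 -0.096  0.   ]
 [ 0.18  -0.096 -0.   ]
 [ 0.18   0.     0.   ]]
30 []
36 []
42 []
48 []
52 []
56 [(np.float64(-15.0), np.float64(1.0), np.float64(-43.0), np.float64(-130.0), np.float64(-15.0), np.float64(48.0))]
60 [(np.float64(-22.0), np.float64(5.0), np.float64(-51.0), np.float64(-140.0), np.float64(-30.0), np.float64(64.0))]
```

```bash
timeout 500 python3 - <<'E'
from kin import *
rng=np.random.default_rng(1)
seeds=[np.radians(x) for x in((-15,1,-43,-130,-15,48),(-22,5,-51,-140,-30,64),(25,-20,-55,70,-20,-160),(20,0,-40,90,-30,150),(0,0,-45,-100,-20,30),(30,5,-50,60,-30,-170))]
for p in((.562,.05,.17),(.562,.05,.20),(.50,.05,.20),(.50,.05,.27)):
  for tilt in(44,48,52,56,60,64):
    S=set()
    for s in seeds:
      for k in range(2):
        q,e=ik(np.array(p),(178.4,tilt,177),s+rng.normal(0,.15,6)*k)
        if e<.006: S.add(tuple(q.round(0).astype(int).tolist()))
    print(p,tilt,sorted(S)[:4])
E
```

```text
(0.562, 0.05, 0.17) 44 []
(0.562, 0.05, 0.17) 48 []
(0.562, 0.05, 0.17) 52 []
(0.562, 0.05, 0.17) 56 [(-15, 1, -43, -129, -15, 47)]
(0.562, 0.05, 0.17) 60 [(-22, 4, -50, -140, -29, 64)]
(0.562, 0.05, 0.17) 64 [(-26, 9, -56, -145, -42, 73)]
(0.562, 0.05, 0.2) 44 []
(0.562, 0.05, 0.2) 48 []
(0.562, 0.05, 0.2) 52 []
(0.562, 0.05, 0.2) 56 []
(0.562, 0.05, 0.2) 60 [(-16, -2, -44, -131, -18, 49)]
(0.562, 0.05, 0.2) 64 [(-23, 1, -51, -139, -31, 63)]
(0.5, 0.05, 0.2) 44 []
(0.5, 0.05, 0.2) 48 []
(0.5, 0.05, 0.2) 52 []
(0.5, 0.05, 0.2) 56 []
(0.5, 0.05, 0.2) 60 [(-14, -9, -47, -122, -13, 38)]
(0.5, 0.05, 0.2) 64 [(-25, -7, -54, -131, -28, 54)]
(0.5, 0.05, 0.27) 44 []
(0.5, 0.05, 0.27) 48 []
(0.5, 0.05, 0.27) 52 []
(0.5, 0.05, 0.27) 56 []
(0.5, 0.05, 0.27) 60 []
(0.5, 0.05, 0.27) 64 []
```

```bash
timeout 560 python3 - <<'E'
from kin import *
seeds=[np.radians(x) for x in((-15,1,-43,-130,-15,48),(-22,5,-51,-140,-30,64),(25,-20,-55,70,-20,-160),(30,5,-50,60,-30,-170),(-30,5,-40,-100,-40,40))]
for p in((.562,.05,.17),(.562,.05,.20),(.50,.05,.20)):
  for tilt in(36,44,52,58,62):
    out=[]
    for b in(-22,-14,-8,-3,2,8,14):
      S=set()
      for s in seeds:
        q,e=ik(np.array(p),(178.4,tilt,180+b),s)
        if e<.006: S.add(tuple(q.round(0).astype(int).tolist()))
      if S: out.append((b,sorted(S)))
    print(p,tilt,out)
E
```

```text
(0.562, 0.05, 0.17) 36 []
(0.562, 0.05, 0.17) 44 []
(0.562, 0.05, 0.17) 52 [(-14, [(-17, 2, -55, -167, -19, 80)]), (-8, [(-6, 0, -38, -125, 0, 33)]), (14, [(16, 0, -38, -56, 0, -35)])]
(0.562, 0.05, 0.17) 58 [(-8, [(-21, 4, -54, -152, -27, 72)]), (-3, [(-19, 2, -47, -136, -22, 57)]), (2, [(-16, 2, -42, -121, -19, 42)]), (8, [(-13, 2, -38, -107, -20, 30)]), (14, [(-13, 3, -36, -98, -24, 24)])]
(0.562, 0.05, 0.17) 62 [(-8, [(-23, 7, -58, -155, -39, 78)]), (-3, [(-25, 6, -53, -143, -35, 69)]), (2, [(-24, 5, -48, -131, -33, 58)]), (8, [(-22, 5, -44, -118, -32, 48)]), (14, [(-21, 6, -40, -108, -34, 40)])]
(0.562, 0.05, 0.2) 36 []
(0.562, 0.05, 0.2) 44 []
(0.562, 0.05, 0.2) 52 [(-14, [(-16, -3, -49, -161, -9, 72)])]
(0.562, 0.05, 0.2) 58 [(-14, [(-18, 0, -58, -169, -26, 82)]), (-8, [(-17, -2, -47, -144, -16, 60)]), (-3, [(-10, -3, -40, -121, -9, 35)]), (2, [(0, -3, -35, -99, -3, 10)]), (8, [(0, -3, -35, -89, -8, 3)]), (14, [(-4, -2, -34, -86, -17, 6)])]
(0.562, 0.05, 0.2) 62 [(-8, [(-21, 1, -54, -151, -29, 71)]), (-3, [(-20, 0, -48, -136, -24, 57)]), (2, [(-18, -1, -43, -122, -23, 44)]), (8, [(-16, -1, -39, -109, -24, 33)]), (14, [(-16, 0, -37, -100, -28, 27)])]
(0.5, 0.05, 0.2) 36 []
(0.5, 0.05, 0.2) 44 []
(0.5, 0.05, 0.2) 52 []
(0.5, 0.05, 0.2) 58 [(-14, [(-20, -9, -58, -156, -18, 71)]), (-8, [(-15, -10, -49, -132, -10, 46)]), (-3, [(-3, -10, -42, -110, -2, 20)]), (8, [(8, -10, -41, -81, -2, -9)]), (14, [(-3, -9, -40, -83, -16, 1)])]
(0.5, 0.05, 0.2) 62 [(-8, [(-23, -8, -56, -141, -24, 61)]), (-3, [(-20, -8, -51, -127, -21, 47)]), (2, [(-17, -8, -47, -115, -21, 36)]), (8, [(-16, -7, -44, -105, -24, 28)]), (14, [(-18, -6, -42, -97, -29, 24)])]
```

```bash
cat > sim.py <<'E'
from kin import *
def path(q,wps,n=12):  # wps: list of (p,rpy) ; follow by continuation
    p0,r0=wps[0]
    for p1,r1 in wps[1:]:
        for k in range(1,n+1):
            t=k/n;p=np.array(p0)*(1-t)+np.array(p1)*t;rr=np.array(r0)*(1-t)+np.array(r1)*t
            q,e=ik(p,rr,np.radians(q))
            if k%4==0 or e>.01: print(p.round(3),rr.round(0),q.round(0),round(e,3))
        p0,r0=p1,r1
    return q
E
timeout 500 python3 - <<'E'
from sim import *
q=np.array([14.9,-28.4,-58.3,56.6,-17,-158.1])
print("A");path(q,[((.499,-.067,.415),(178.3,52,174.7)),((.30,-.62,.75),(178.3,52,115))])
print("B return tilt62")
q=np.array([-61,15,50,-20,-80,-70]);q=path(q,[((.36,-.66,.70),(178,62,120)),((.44,-.45,.50),(178,62,178)),((.48,-.35,.30),(178,62,178)),((.49,-.15,.26),(178,62,178)),((.50,.05,.20),(178,62,177)),((.562,.05,.195),(178,62,177)),((.562,.05,.168),(178,62,177))])
E
```

```text
A
[ 0.433 -0.251  0.527] [178.  52. 155.] [   5.  -32.  -41.   37.  -38. -140.] 0.0
[ 0.366 -0.436  0.638] [178.  52. 135.] [ -20.  -22.  -20.   25.  -46. -124.] 0.0
[ 0.3  -0.62  0.75] [178.  52. 115.] [ -39.   -7.    6.   23.  -55. -120.] 0.0
B return tilt62
[ 0.387 -0.59   0.633] [178.  62. 139.] [-44.  -9.  -4.  -8. -33. -82.] 0.0
[ 0.413 -0.52   0.567] [178.  62. 159.] [-56.  -7.   2. -43. -51. -41.] 0.0
[ 0.44 -0.45  0.5 ] [178.  62. 178.] [-62.  -2.   2. -58. -68. -18.] 0.0
[ 0.453 -0.417  0.433] [178.  62. 178.] [-59.  -2.  -6. -60. -62. -13.] 0.0
[ 0.467 -0.383  0.367] [178.  62. 178.] [-57.  -1. -13. -64. -56.  -6.] 0.0
[ 0.48 -0.35  0.3 ] [178.  62. 178.] [-55.   1. -20. -70. -51.   4.] 0.0
[ 0.483 -0.283  0.287] [178.  62. 178.] [-49.  -3. -26. -72. -45.   3.] 0.0
[ 0.487 -0.217  0.273] [178.  62. 178.] [-41.  -8. -31. -74. -37.   1.] 0.0
[ 0.49 -0.15  0.26] [178.  62. 178.] [-29. -12. -36. -75. -27.  -2.] 0.0
[ 0.493 -0.083  0.24 ] [178.  62. 178.] [-15. -13. -40. -80. -14.  -4.] 0.0
[ 0.497 -0.017  0.22 ] [178.  62. 177.] [-14. -12. -43. -99. -12.  14.] 0.0
[0.5  0.05 0.2 ] [178.  62. 177.] [ -20.   -8.  -50. -126.  -21.   46.] 0.0
[0.521 0.05  0.198] [178.  62. 177.] [ -21.   -5.  -50. -130.  -23.   51.] 0.0
[0.541 0.05  0.197] [178.  62. 177.] [ -21.   -2.  -49. -133.  -25.   55.] 0.0
[0.562 0.05  0.195] [178.  62. 177.] [ -21.    0.  -48. -136.  -26.   58.] 0.0
[0.562 0.05  0.186] [178.  62. 177.] [ -22.    2.  -50. -138.  -29.   62.] 0.0
[0.562 0.05  0.177] [178.  62. 177.] [ -24.    4.  -52. -140.  -33.   65.] 0.0
[0.562 0.05  0.168] [178.  62. 177.] [ -25.    7.  -53. -142.  -36.   68.] 0.0
```

Request:
jog_arm(deltas=[[[-1,-1,-5,3,-0.13],[-1,-1,-5,3,-0.13],[-1,-1,-5,3,-0.13],[-1,-1,-5,3,-0.13],[-1,-1,-5,3,-0.13],[-1,-1,-5,3,-0.13],[-1,-1,-5,3,-0.13],[-1,-1,-5,3,-0.13]]])

```text
time_s: 31.82
tcp_pos: [0.4174, -0.4685, 0.6545]
eef_rot: [178.3, 51.9, 115.0]
contact_force: [0.8, 0.9, -5.8]
gripper_width: 0.0518
gripper_force: 49.7
```

Request:
jog_arm(deltas=[[[-1,-1,-5,3,0],[-1,-1,-5,3,0],[-1,-1,-5,3,0],[-1,-1,-5,3,0],[-1,-1,-5,3,0],[-1,0,-5,3,0]]])

```text
time_s: 32.58
tcp_pos: [0.3671, -0.7656, 0.8333]
eef_rot: [178.3, 51.9, 115.2]
contact_force: [1.2, -1.4, -2.5]
gripper_width: 0.0515
gripper_force: 49.7
```

```bash
python3 -c "from h import *;st()"
```

```text
t 32.58 tcp [ 0.3671 -0.7656  0.8333] rot [178.3  51.9 115.2] tilt 52.0 bearing -62.6 yaxis [0.894 0.447 0.019] J [ -46.1   15.4   46.    13.7  -70.4 -106.4] F [ 1.2 -1.4 -2.5] M [3.23 1.8  0.  ] w 0.0515 gf 49.7
```

Request:
jog_arm(deltas=[[[-1,2,-4,4,0],[-1,2,-4,4,0],[-1,2,-4,4,0],[-1,2,-4,4,0]]])

```text
time_s: 33.08
tcp_pos: [0.4178, -0.8483, 0.8797]
eef_rot: [179.1, 58.6, 115.0]
contact_force: [-1.1, 0.3, -5.7]
gripper_width: 0.0516
gripper_force: 50.0
```

```bash
python3 -c "from h import *;st()"
```

```text
t 33.08 tcp [ 0.4178 -0.8483  0.8797] rot [179.1  58.6 115. ] tilt 58.6 bearing -63.9 yaxis [0.9   0.435 0.009] J [ -46.9   29.8   71.5   15.   -74.8 -103.7] F [-1.1  0.3 -5.7] M [ 4.05  2.14 -0.06] w 0.0516 gf 50.0
```

Request:
jog_arm(deltas=[[[-1,2,-4,4,0],[-1,1,-2,2,0],[-1,0.2,4.4,-3.9,0.12],[-1,0.2,4.4,-3.9,0.12],[-1,0.2,4.4,-3.9,0.12],[-1,0.2,4.4,-3.9,0.12],[-1,0.2,4.4,-3.9,0.12],[-1,0.2,4.4,-3.9,0.12]]])

```text
time_s: 34.08
tcp_pos: [0.4449, -0.6225, 0.6798]
eef_rot: [179.7, 62.7, 154.2]
contact_force: [-0.7, -1.5, -7.8]
gripper_width: 0.0519
gripper_force: 50.0
```

```bash
python3 -c "from h import *;st()"
```

```text
t 34.08 tcp [ 0.4449 -0.6225  0.6798] rot [179.7  62.7 154.2] tilt 62.7 bearing -25.5 yaxis [0.431 0.902 0.003] J [-53.4   1.   18.7 -31.7 -52.5 -55.8] F [-0.7 -1.5 -7.8] M [ 2.12  4.99 -0.27] w 0.0519 gf 50.0
```

Request:
jog_arm(deltas=[[[-1,0.4,3.6,-4.2,0.07],[-1,0.4,3.6,-4.2,0.07],[-1,0.4,3.6,-4.2,0.07],[-1,0.4,3.6,-4.2,0.07],[-1,0.4,3.6,-4.2,0.07],[-1,0.5,3,-4.6,0.06],[-1,0.5,3,-4.6,0],[-1,0.5,3,-4.6,0]]])

```text
time_s: 35.08
tcp_pos: [0.4798, -0.3548, 0.3315]
eef_rot: [179.9, 62.6, 177.5]
contact_force: [0.3, 0.1, -6.5]
gripper_width: 0.0518
gripper_force: 50.0
```

Run:
```python
from h import *
st();f=auto("w14");pose3(f[1],f[2],f[3],[x for x in f[4]],None,hd=.0167,x0=(0,.03,-.015))
```

```text
t 35.08 tcp [ 0.4798 -0.3548  0.3315] rot [179.9  62.6 177.5] tilt 62.6 bearing -2.4 yaxis [0.042 0.999 0.001] J [-53.7  -2.1 -18.8 -67.9 -48.5  -1.6] F [ 0.3  0.1 -6.5] M [ 0.21  4.93 -0.01] w 0.0518 gf 50.0
far 40 near 309 label dark 123 202
[(np.int64(317), np.int64(150)), (np.int64(36), np.int64(124))]
lean 4.6 [ 0.0316 -0.0138] [-0.5 -0.2  0.8  0.2  0.1]
```

```bash
timeout 400 python3 - <<'E'
from sim import *
r_=(179.9,62.6,177.5)
path(np.array([-53.7,-2.1,-18.8,-67.9,-48.5,-1.6]),[((.48,-.355,.33),r_),((.485,-.15,.265),r_),((.485,-.06,.245),r_),((.49,.053,.198),r_),((.55,.053,.198),r_),((.561,.053,.166),r_)],8)
E
```

```text
[ 0.482 -0.252  0.298] [180.  63. 178.] [-43.  -8. -29. -71. -38.  -2.] 0.0
[ 0.485 -0.15   0.265] [180.  63. 178.] [-25. -14. -37. -74. -21.  -6.] 0.0
[ 0.485 -0.105  0.255] [180.  63. 178.] [-10. -16. -41. -71.  -7. -16.] 0.007
[ 0.485 -0.094  0.252] [180.  63. 178.] [ -9. -16. -41. -73.  -7. -14.] 0.011
[ 0.485 -0.082  0.25 ] [180.  63. 178.] [ -8. -16. -41. -76.  -6. -12.] 0.015
[ 0.485 -0.071  0.248] [180.  63. 178.] [ -7. -16. -42. -78.  -5.  -9.] 0.017
[ 0.485 -0.06   0.245] [180.  63. 178.] [ -6. -16. -42. -81.  -4.  -7.] 0.018
[ 0.486 -0.046  0.239] [180.  63. 178.] [ -5. -16. -42. -84.  -2.  -5.] 0.012
[ 0.488 -0.003  0.222] [180.  63. 178.] [ -14.  -14.  -45. -105.  -11.   21.] 0.0
[0.49  0.053 0.198] [180.  63. 178.] [ -22.   -9.  -54. -131.  -24.   53.] 0.0
[0.52  0.053 0.198] [180.  63. 178.] [ -23.   -4.  -53. -136.  -26.   59.] 0.0
[0.55  0.053 0.198] [180.  63. 178.] [ -22.   -1.  -52. -140.  -28.   63.] 0.0
[0.556 0.053 0.182] [180.  63. 178.] [ -24.    4.  -54. -145.  -34.   70.] 0.0
[0.561 0.053 0.166] [180.  63. 178.] [ -25.    8.  -57. -148.  -40.   75.] 0.0
```

```bash
timeout 400 python3 - <<'E'
from sim import *
for b in(-14,10,18):
    print("bearing",b);a=(179.9,62.6,177.5);m=(179.9,62.6,180+b)
    path(np.array([-53.7,-2.1,-18.8,-67.9,-48.5,-1.6]),[((.48,-.355,.33),a),((.485,-.15,.265),m),((.485,-.06,.245),m),((.485,0,.225),m),((.49,.053,.198),a)],4)
E
```

```text
bearing -14
[ 0.484 -0.201  0.281] [180.  63. 169.] [-18. -15. -38. -63.  -8. -24.] 0.019
[ 0.485 -0.15   0.265] [180.  63. 166.] [-17. -16. -40. -83.  -3.  -6.] 0.048
[ 0.485 -0.128  0.26 ] [180.  63. 166.] [-15. -16. -41. -88.  -1.  -2.] 0.047
[ 0.485 -0.105  0.255] [180.  63. 166.] [-14. -16. -41. -95.  -0.   5.] 0.04
[ 0.485 -0.082  0.25 ] [180.  63. 166.] [ -14.  -16.  -42. -102.   -0.   12.] 0.029
[ 0.485 -0.06   0.245] [180.  63. 166.] [ -14.  -16.  -43. -108.   -0.   18.] 0.014
[0.485 0.    0.225] [180.  63. 166.] [ -25.  -15.  -54. -138.  -15.   54.] 0.0
[0.49  0.053 0.198] [180.  63. 178.] [ -22.   -9.  -54. -131.  -24.   53.] 0.0
bearing 10
[ 0.485 -0.15   0.265] [180.  63. 190.] [-40.  -7. -33. -76. -45.   9.] 0.0
[ 0.485 -0.06   0.245] [180.  63. 190.] [-25. -12. -39. -80. -31.   7.] 0.0
[0.485 0.    0.225] [180.  63. 190.] [-17. -12. -42. -89. -24.  12.] 0.0
[0.49  0.053 0.198] [180.  63. 178.] [ -22.   -9.  -54. -131.  -24.   53.] 0.0
bearing 18
[ 0.485 -0.15   0.265] [180.  63. 198.] [-44.  -3. -29. -74. -55.  14.] 0.0
[ 0.485 -0.06   0.245] [180.  63. 198.] [-32.  -8. -36. -79. -44.  13.] 0.0
[0.485 0.    0.225] [180.  63. 198.] [-24.  -9. -40. -85. -37.  16.] 0.0
[0.49  0.053 0.198] [180.  63. 178.] [ -22.   -9.  -54. -131.  -24.   53.] 0.0
```

Request:
jog_arm(deltas=[[[-1,0.1,3,-0.8,0.06],[-1,0.1,3,-0.8,0.06],[-1,0.1,3,-1,0.06],[-1,0.1,3,-1,0.04],[-1,0,3,-1,0],[-1,0,3,-1,0],[-1,0,3,-1,0],[-1,0,3,-1,0]]])

```text
time_s: 36.12
tcp_pos: [0.4845, -0.114, 0.2569]
eef_rot: [179.8, 62.7, -169.9]
contact_force: [1.0, 0.7, -6.6]
gripper_width: 0.0517
gripper_force: 50.0
```

Request:
jog_arm(deltas=[[[-1,0,3,-0.5,0],[-1,0,3,-0.8,0],[-1,0,3,-1,0],[-1,0,3,-1,0]]])

```text
time_s: 36.62
tcp_pos: [0.4843, 0.0063, 0.2241]
eef_rot: [179.8, 62.7, -169.8]
contact_force: [0.2, 0.9, -6.2]
gripper_width: 0.0514
gripper_force: 50.0
```

```bash
python3 -c "from h import *;st()"
```

```text
t 36.62 tcp [0.4843 0.0063 0.2241] rot [ 179.8   62.7 -169.8] tilt 62.7 bearing 10.4 yaxis [-0.179  0.984  0.002] J [-16.6 -12.2 -42.3 -89.9 -23.8  12.9] F [ 0.2  0.9 -6.2] M [-0.81  4.8   0.07] w 0.0514 gf 50.0
```

Request:
jog_arm(deltas=[[[-1,0.1,1.6,-0.7,-0.075],[-1,0.1,1.6,-0.7,-0.075],[-1,0.1,1.5,-0.8,-0.075],[-1,0,0,-0.3,0],[-1,0,0,0,0]]])

```text
time_s: 37.25
tcp_pos: [0.4859, 0.0516, 0.1984]
eef_rot: [179.4, 62.5, 177.8]
contact_force: [0.3, -1.1, -6.2]
gripper_width: 0.0519
gripper_force: 50.0
```

Run:
```python
from h import *
st();f=auto("w15");pose3(f[1],f[2],f[3],[x for x in f[4]],None,hd=.0167,x0=(0,.03,-.015))
```

```text
t 37.25 tcp [0.4859 0.0516 0.1984] rot [179.4  62.5 177.8] tilt 62.5 bearing -1.5 yaxis [0.029 1.    0.005] J [ -21.5   -9.6  -52.8 -127.7  -22.5   49.1] F [ 0.3 -1.1 -6.2] M [ 0.06  5.01 -0.05] w 0.0519 gf 50.0
far 39 near 308 label dark 122 202
[(np.int64(316), np.int64(150)), (np.int64(35), np.int64(230))]Traceback (most recent call last):
  File "<stdin>", line 2, in <module>
  File "h.py", line 89, in pose3
    o=least_squares(F,list(x0)+([.015] if hd is None else []),x_scale=[.1,.01,.01]+([.01] if hd is None else []));print("lean",np.degrees(o.x[0]).round(1),o.x[1:].round(4),o.fun.round(1));return o.x
    return func(*args, **kwargs)
    result = trf(vector_fun.fun, vector_fun.jac, x0, f0, J0, lb, ub, ftol, xtol,
                 gtol, max_nfev, x_scale, loss_function, tr_solver,
                 tr_options.copy(), verbose, callback=callback_wrapped)
    return trf_no_bounds(
        fun, jac, x0, f0, J0, ftol, xtol, gtol, max_nfev, x_scale,
        loss_function, tr_solver, tr_options, verbose, callback=callback)
    f_new = fun(x_new)
    self._update_fun()
    ~~~~~~~~~~~~~~~~^^
    self.f = self.fun_wrapped(xp_copy(self.x))
             ~~~~~~~~~~~~~~~~^^^^^^^^^^^^^^^^^
    return np.atleast_1d(self.fun(x))
                         ~~~~~~~~^^^
    return self.f(x, *self.args, **self.kwargs)
           ~~~~~~^^^^^^^^^^^^^^^^^^^^^^^^^^^^^^
  File "h.py", line 86, in F
    e=[row(a,s,k2,off)[1]-near,row(a,s,.095+h,off,0)[1]-d1,row(a,s,.095-h,off,0)[1]-d2]+[W(a,s,off,rw)-w for rw,w in wid]
                                                                                         ~^^^^^^^^^^^^
  File "h.py", line 83, in W
    k=brentq(lambda k:row(a,s,k,off,0)[1]-rw,-.1,.3);return row(a,s,k,off,.026)[0]-row(a,s,k,off,-.026)[0]
    r = _zeros._brentq(f, a, b, xtol, rtol, maxiter, args, full_output, disp)
ValueError: f(a) and f(b) must have different signs
```

Request:
jog_arm(deltas=[[[-1,1.5,0.1,0,-0.015],[-1,1.5,0,0,0],[-1,1.5,0,0,0],[-1,1.2,0,0,0],[-1,0.6,0,0,0],[-1,0,0,0,0]]])

```text
time_s: 38.05
tcp_pos: [0.5499, 0.0534, 0.1993]
eef_rot: [179.3, 62.6, 176.9]
contact_force: [-1.0, 0.3, -5.6]
gripper_width: 0.0517
gripper_force: 50.0
```

Request:
jog_arm(deltas=[[[-1,0,0,-0.8,0],[-1,0,0,-0.6,0],[-1,0,0,0,0]]])

```text
time_s: 38.42
tcp_pos: [0.549, 0.0534, 0.1847]
eef_rot: [179.2, 62.5, 176.8]
contact_force: [-0.8, -0.6, -5.6]
gripper_width: 0.0518
gripper_force: 50.0
```

```bash
python3 -c "from h import *;st()"
```

```text
t 38.42 tcp [0.549  0.0534 0.1847] rot [179.2  62.5 176.8] tilt 62.6 bearing -2.3 yaxis [0.044 0.999 0.006] J [ -23.7    2.3  -54.2 -143.2  -32.8   67.7] F [-0.8 -0.6 -5.6] M [0.12 5.09 0.02] w 0.0518 gf 50.0
```

Request:
jog_arm(deltas=[[[-1,0,0,-0.6,0],[-1,0,0,-0.6,0],[-1,0,0,0,0]]])

```text
time_s: 38.8
tcp_pos: [0.5495, 0.0533, 0.1732]
eef_rot: [179.2, 62.6, 176.8]
contact_force: [-0.5, 0.8, -6.2]
gripper_width: 0.0516
gripper_force: 50.0
```

Request:
jog_arm(deltas=[[[-1,0,0,-0.4,0],[-1,0,0,-0.2,0],[-1,0,0,0,0]]], force=30)

```text
time_s: 39.17
tcp_pos: [0.5502, 0.0533, 0.1679]
eef_rot: [179.3, 62.7, 176.9]
contact_force: [-1.1, 0.8, -3.2]
gripper_width: 0.0519
gripper_force: 30.0
```

```bash
python3 -c "from h import *;st()"
```

```text
t 39.17 tcp [0.5502 0.0533 0.1679] rot [179.3  62.7 176.9] tilt 62.7 bearing -2.3 yaxis [0.044 0.999 0.006] J [ -25.7    7.   -57.3 -146.6  -39.9   74. ] F [-1.1  0.8 -3.2] M [0.21 4.27 0.16] w 0.0519 gf 30.0
```

Request:
jog_arm(deltas=[[[-1,0.3,0,-0.15,0],[-1,0.3,0,0,0],[-1,0.3,0,0,0],[-1,0.2,0,-0.05,0],[-1,0,0,0,0]]])

```text
time_s: 39.8
tcp_pos: [0.562, 0.0533, 0.1671]
eef_rot: [179.4, 62.9, 177.0]
contact_force: [-2.6, 0.2, 8.2]
gripper_width: 0.0515
gripper_force: 30.0
```

Run:
```python
from h import *
import cv2
st();f=auto("w16")
try: pose3(f[1],f[2],f[3],[f[4][0]],None,hd=.0167,x0=(0,.03,-.015))
except Exception as e: print(e)
cv2.imwrite("pics/s16.png",r.capture("scene"))
```

```text
t 39.8 tcp [0.562  0.0533 0.1671] rot [179.4  62.9 177. ] tilt 62.9 bearing -2.3 yaxis [0.043 0.999 0.005] J [ -25.1    8.4  -56.6 -148.1  -40.6   75.2] F [-2.6  0.2  8.2] M [-0.    0.91  0.19] w 0.0515 gf 30.0
far 26 near 312 label dark 118 203
[(np.int64(320), np.int64(150)), (np.int64(22), np.int64(131))]
lean 0.6 [ 0.0316 -0.0146] [-0. -0.  0.  0.]
```

Request:
jog_arm(deltas=[[[-1,0,0,0,0],[-0.1,0,0,0,0],[0.9,0,0,0,0],[0.9,0,0,0,0],[0.9,0,0,0,0]]])

```text
time_s: 40.52
tcp_pos: [0.5607, 0.0533, 0.1652]
eef_rot: [179.3, 62.6, 176.9]
contact_force: [-0.4, 0.3, 0.1]
gripper_width: 0.076
gripper_force: 0.0
```

Request:
jog_arm(deltas=[[[0.9,-1,0,0.5,0],[0.9,-1.5,0,0.7,0],[0.9,-1.5,0,0.7,0],[0.9,-1.5,0,0.7,0],[0.9,-1.5,0,0.6,0],[0.9,0,0,0,0]]])

```text
time_s: 41.28
tcp_pos: [0.4906, 0.0537, 0.1987]
eef_rot: [179.5, 62.8, 177.1]
contact_force: [0.3, 0.0, -0.4]
gripper_width: 0.0834
gripper_force: 0.0
```

Run:
```python
from h import *
import cv2
st();w=r.capture("wrist");cv2.imwrite("pics/w17.png",w);cv2.imwrite("pics/s17.png",r.capture("scene"))
i=r.camera_info("wrist");hsv=cv2.cvtColor(w,cv2.COLOR_BGR2HSV);m=cv2.inRange(hsv,(2,150,80),(18,255,255))
n,l,s,c=cv2.connectedComponentsWithStats(m)
for k in range(1,n):
    if s[k][4]>200: print(s[k],c[k].round(0))
# expected front-face corners if carton upright at (.577,.0525), yaw -2.3
cx,cy,t=.577,.0525,np.radians(-2.3);R=np.array([[np.cos(t),-np.sin(t)],[np.sin(t),np.cos(t)]])
for z in(.008,.047,.159,.198):
    print(z,[proj(np.append(np.array([cx,cy])+R@[-.026,e],z),i).round(0) for e in(.026,-.026)])
```

```text
t 41.27 tcp [0.4906 0.0537 0.1987] rot [179.5  62.8 177.1] tilt 62.8 bearing -2.3 yaxis [0.042 0.999 0.004] J [ -22.6   -8.7  -54.1 -131.6  -24.3   53.6] F [ 0.3  0.  -0.4] M [0.08 2.91 0.01] w 0.0834 gf 0.0
[ 271   27   91   35 3047] [316.  43.]
[ 433   27  117   76 4099] [488.  49.]
[ 588   31   52   73 1738] [615.  68.]
[ 268  251  100   57 5005] [317. 277.]
[ 446  251  131   56 5862] [511. 276.]
[613 258  27  41 948] [627. 279.]
[185 401  30  36 206] [199. 416.]
[213 401  86  24 324] [246. 406.]
[301 400 159  22 543] [388. 405.]
0.008 [array([359.,  -0.]), array([271.,   0.])]
0.047 [array([360.,  60.]), array([270.,  60.])]
0.159 [array([366., 253.]), array([267., 253.])]
0.198 [array([368., 328.]), array([266., 329.])]
```

The carton stands upright in the bay. Its band edges, at rows 62 and 251 in the wrist picture, match the prediction to 2 px. The arm is clear, so I'm handing in.

```bash
python3 -c "
from plant import r
print(r.close_job())"
```

```text
the job is handed in; nothing more can be done
None
```

The carton stands upright in the empty bay, heavy end down, with the fingers clear, and I handed the job in at about 41 s of the 54 s allowed. The hand-in returned no verdict.

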